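# Seat a tile in the corner of a tile cutter and hold it for scoring

### The job

Pick up the long unglazed tile from the bench, slip it sideways under the rails of the tile cutter onto its deck, and press it home so that its long edge lies flush against the back fence and its end against the side stop, both at once. Finish while still holding it there, flat on the deck and firmly pressed against both, ready for a colleague to score it; leave the cutter's carriage parked and the other things on the bench where they are.

Things in the scene. Friction and masses are not known exactly. Their poses are not given: they have to be found in the camera images.
- tile_center (a point): centre (half-way up) of the long loose tile, plain terracotta, 60 x 200 x 12 mm, about 0.28 kg. Own axes: x across its 60 mm width, y along its 200 mm length, z up. It starts flat on the bench to the right (-y) of the cutter, its length roughly along world y. Friction coefficient on deck, fence and stop 0.5 to 0.75: part of a push is lost to it. Gripped off its middle it may droop.
- cutter: hand tile cutter fixed to the bench; place and yaw vary. Origin: centre of its underside, on the bench. Own axes: +x along the rails to the back fence (away from the robot), +y to the side stop, z up. Base 340 (x) by 150 mm (y). Tiles lie on the flat deck: x from -165 to +100, y from -75 to +75 mm, its top 30 mm above the bench.
- rails (a point): point midway between the cutter's two rails, at axis height, 72 mm above the bench. The round rails, 12 mm thick, run along the cutter's x at y = -20 and +20 mm; 36 mm free between deck and rails. End posts at cutter x = -158 and +152 mm, 66 mm wide (y), reach 86 mm above the bench.
- deck_right (a point): middle of the deck's right (-y) top edge, the open side where a tile slides in under the rails. A seated tile sticks out 60 to 80 mm to -y of this edge, past the end of fence and deck, and can be held there by its two long edges. Axes as the cutter's.
- fence: back fence: rigid straight aluminium bar across the deck, cutter y from -75 to +75 mm, 12 mm thick, top 16 mm above the deck. Origin: middle of the face that tiles press on, at deck height (30 mm above the bench), 100 mm to +x of the cutter's origin. Axes as the cutter's; the face looks to -x.
- side_stop: rigid dark steel arm, 14 mm wide, top 15 mm above the deck, from the fence 50 mm to -x; face looks to -y; thumb screw up to 33 mm above the deck. Origin: inside corner of stop face and fence face at deck height, 45 to 65 mm to +y of the cutter's middle. Axes as the cutter's. Seated, the tile's centre is 30 mm to -x and 100 mm to -y of it, 6 mm up, length along y.
- carriage (a joint): place in m of the scoring carriage on the rails: 0 = end nearest the robot, growing to the fence; it starts parked at 0 to 0.012 and slides at about 4 N. Dark block 62 mm wide, 115 mm to -x of the cutter's origin at 0; its lever rises towards the robot to 190 mm above the bench. Leave it parked.
- square_tile_center (a point): centre of a loose square tile, 100 x 100 x 12 mm, lying on the bench left (+y) of the cutter; leave it alone.
- cup_center (a point): centre of a white cup, 76 mm across, 75 mm high, standing on the bench; leave it alone.
- jar_center (a point): centre of a closed glass jar, 68 mm across, 85 mm high, standing on the bench; leave it alone.
Mind the look-alikes: they are no part of the job. Leave any grey look-alike of the part that bears tile_center alone.

How it is judged:
By the outcome, as a careful person would: the job done as asked, in the order asked, and still so for the second after the job is handed in, while the arm keeps its last pose, push and grip.
It also fails if it takes over 61 s, if anything falls off the work surface, if the arm or the gripper's body presses on something with over 40 N, if the wrist force passes 120 N, or if a joint passes its speed limit or range.

### The arm

A 6-joint arm with a two-finger parallel gripper is mounted at the origin on the work surface. World frame = base frame: x ahead of the robot, y to its left, z up, the work surface at z = 0. Lengths are in m, angles in degrees, forces in N, time in s.
With the tool pointing down it reaches from about 0.35 to 0.85 m from the base axis. Payload 8.1 kg.
Tool frame: the origin (TCP) lies on the centre line of the jaws, within the pads' length; the fingertips stand 22 mm ahead of it and the grasp point (between the pads) lies 3 mm ahead of it; z points along the fingers, y is the direction in which the jaws open and shut (so a half turn about z gives the same grasp; the last joint's range is limited). The gripper opens to 93 mm and grips with 3 to 60 N. Pads are 15 mm wide; open, the fingers measure 128 mm over their backs; the gripper's body (75 mm by 188 mm) begins 65 mm behind the grasp point.
Start: joints at [69.19, 7.471, 85.268, -0, 87.261, -4.893], TCP at [0.165, 0.577, 0.241] pointing down, gripper open.
Joint ranges: [-169.43, 169.43], [-51.17, 129.36], [1.28, 143.12], [-76.62, 256.62], [0, 156.53], [-152.29, 152.29]. Speed limits (degrees/s): [136.94, 136.94, 159.86, 180, 180, 180].

### API

Orientations are given as [roll, pitch, yaw] about the fixed x, y, z axes, in that order (R = Rz(yaw) Ry(pitch) Rx(roll)).
In Python, from bench import readout, eyes, ticket gives the robot as it stands.
- The arm moves only by the tool carry_out, never from a script. Its argument "steps" is a list of rows, each an object with "slide": the shift along the tool's x, y, z in mm, a list of three; "angular": the turn, a rotation vector about the tool's x, y, z in degrees, a list of three; "grip": the gripper's target within -1 to 1 (shut at 1, half-way at 0, fully open at -1). In form: [{"slide": [tx, ty, tz], "angular": [ax, ay, az], "grip": grip}, ...]. A call has 1 to 8 rows; each row is the pose to reach, as a shift and turn from the pose commanded when the call began, along the tool's axes at that moment; what a row does not reach only later rows make up. A row lasts 1/12 s, in which the tool goes at most 41.7 mm and 7.16 degrees, less where a joint would pass 70% of its speed; a pose out of reach is approached as far as the arm can. A call with a gripper value outside its range is refused whole. The fingers move at their own pace and stop on an object; "newtons" is the grip in N (left out, the last holds). Time passes only in rows, so rows that repeat a pose let the fingers close. It gives the time, the measured TCP pose, the force and the opening at its end, in the units of the state.
- readout.sense(): the state, without advancing time (a new reading comes with each control period).
- eyes.snapshot(name): name is "scene" or "top"; returns a dict with "image" (420x560x3 uint8, red, green, blue), "z_map" (420x560 float32, m along the optical axis (not along the pixel's ray), 0 where there is no reading), "mtx" (3x3 intrinsics, pixels), "dist_coeffs" ([k1, k2, p1, p2, k3] as OpenCV has them; the pictures are not rectified), "cam_to_world" (4x4, takes a point from camera to world coordinates). Camera axes: x right, y down, z forward; pixel columns grow to the right and rows downward; lengths in m; the calibration is good to about 2 mm. A picture is of the moment at which its call begins.
- ticket.sign_off(): hands the job in, once; it reports no verdict.
The state is a dict: "time_s": time; "qpos": joint angles; "joint_vel": joint speeds; "effort": joint torques, N m; "ee_pos": TCP position; "tool_rot": TCP orientation; "contact_force": force on the tool from outside, world axes, zero at the start; "ft_torque": the same for the moment, N m; "opening": opening from 0.0 (shut) to 1.0 (fully open).
Only numpy, scipy, OpenCV 4.12 (cv2) and the standard library are available. Lean on these libraries where they do the work, as an engineer would, in place of code of your own. Each camera call takes 0.05 s, during which the arm holds its last target.

## Working session

There is one attempt and no reset: what is moved stays moved. The work goes in short steps, Python scripts to look and compute and a tool call to move; the robot and the scene stay as the last step left them, time stands still between calls to the robot, and variables do not carry over. Pictures are saved under pics/ and viewed, and the job is handed in when it is done.

Besides the shell and the picture viewer there is one more tool, called after "Emit:" by a JSON object that holds its "name" and its "arguments". carry_out: Moves the arm, as the interface text tells. Its arguments: {"type":"object","properties":{"steps":{"type":"array"},"newtons":{"type":"number"}},"required":["steps"]}

```bash
mkdir -p pics; ls
python3 - <<'E'
from bench import readout, eyes
import cv2,numpy as np
s=readout.sense(); print({k:np.round(v,3).tolist() for k,v in s.items()})
for n in("scene","top"):
    d=eyes.snapshot(n); np.savez(f"{n}0.npz",**d)
    cv2.imwrite(f"pics/{n}0.png",d["image"][:,:,::-1]); print(n,d["mtx"].tolist(),d["dist_coeffs"],np.round(d["cam_to_world"],4).tolist())
E
```

```text
pics
{'time_s': 0.0, 'qpos': [69.193, 7.515, 85.329, -0.002, 87.261, -4.893], 'joint_vel': [0.046, -0.015, -0.037, -0.044, -0.017, 0.078], 'effort': [-0.001, -55.985, -49.175, 0.077, 0.036, -0.0], 'ee_pos': [0.164, 0.577, 0.24], 'tool_rot': [-179.895, -0.007, 164.086], 'contact_force': [-0.755, 0.82, 0.587], 'ft_torque': [0.024, 0.011, -0.017], 'opening': 1.001}
scene [[385.1804724465608, 0.0, 279.1289480152519], [0.0, 385.1804724465608, 213.28299048351838], [0.0, 0.0, 1.0]] [-0.04397825  0.          0.          0.          0.        ] [[0.3923, 0.7152, -0.5785, 1.1674], [0.9196, -0.2922, 0.2625, -0.1865], [0.0187, -0.6349, -0.7723, 0.8586], [0.0, 0.0, 0.0, 1.0]]
top [[437.06157178041224, 0.0, 285.4093209433787], [0.0, 437.06157178041224, 213.13127838734198], [0.0, 0.0, 1.0]] [-0.06471699  0.          0.          0.          0.        ] [[0.0035, -0.9917, 0.1286, 0.4771], [-0.9997, -0.0002, 0.0254, 0.0526], [-0.0252, -0.1286, -0.9914, 1.0143], [0.0, 0.0, 0.0, 1.0]]
```

View pics/top0.png

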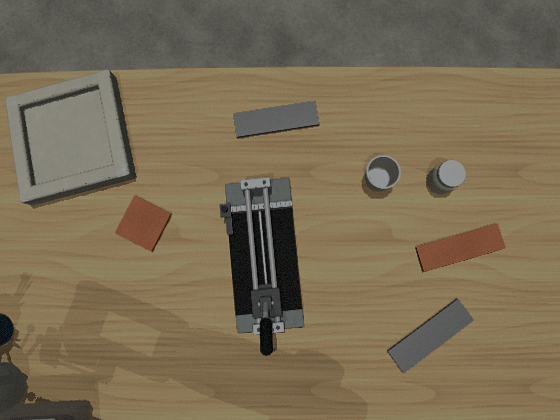

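View pics/scene0.png

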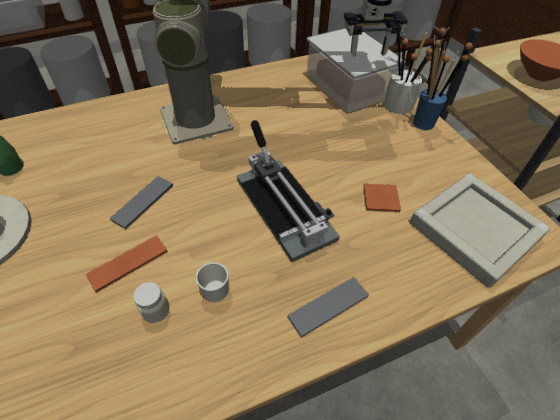

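The top view shows the terracotta long tile at about (460,248), with the grey look-alikes at (276,118) and (430,335). The cutter is centred near (265,255), its fence is at row ~207 and the side stop is at (227,215). Next I'll measure these.

```bash
cat > h.py <<'E'
import numpy as np,cv2
def load(n): return dict(np.load(n+".npz"))
def ray(d,uv):
    p=cv2.undistortPoints(np.array(uv,float).reshape(-1,1,2),d["mtx"],d["dist_coeffs"]).reshape(-1,2)
    r=np.c_[p,np.ones(len(p))]@d["cam_to_world"][:3,:3].T
    return d["cam_to_world"][:3,3],r
def onz(d,uv,z):
    o,r=ray(d,uv); return o+r*((z-o[2])/r[:,2])[:,None]
def proj(d,P):
    T=np.linalg.inv(d["cam_to_world"]); 
    return cv2.projectPoints(np.array(P,float).reshape(-1,1,3),cv2.Rodrigues(T[:3,:3])[0],T[:3,3],d["mtx"],d["dist_coeffs"])[0].reshape(-1,2)
def cloud(d):
    h,w=d["z_map"].shape; u,v=np.meshgrid(np.arange(w),np.arange(h))
    o,r=ray(d,np.c_[u.ravel(),v.ravel()]); return (o+r*d["z_map"].reshape(-1,1)).reshape(h,w,3)
def terra(d):
    hsv=cv2.cvtColor(d["image"],cv2.COLOR_RGB2HSV); H,S,V=cv2.split(hsv)
    m=(((H<9)|(H>175))&(S>120)&(V>60)).astype(np.uint8); 
    return cv2.morphologyEx(m,cv2.MORPH_OPEN,np.ones((3,3)))
E
python3 - <<'E'
from h import *
for n in("top0","scene0"):
    d=load(n); m=terra(d); C=cloud(d)
    cs,_=cv2.findContours(m,cv2.RETR_EXTERNAL,cv2.CHAIN_APPROX_NONE)
    for c in cs:
        if cv2.contourArea(c)<300: continue
        P=onz(d,c.reshape(-1,2),0.012)
        r=cv2.minAreaRect((P[:,:2]*1000).astype(np.float32))
        mm=np.zeros_like(m); cv2.drawContours(mm,[c],-1,1,-1); mm=cv2.erode(mm,np.ones((3,3)))
        Q=C[mm>0]; print(n,c.reshape(-1,2).mean(0),r,np.median(Q,0).round(4),np.percentile(Q[:,2],[5,95]).round(4))
d=load("top0")
im=d["image"][165:370,200:330,::-1]; cv2.imwrite("pics/crop0.png",cv2.resize(im,None,fx=2.9,fy=2.9,interpolation=cv2.INTER_CUBIC))
C=cloud(d); z=C[165:370,200:330,2]; 
v=np.clip(z/0.1*255,0,255).astype(np.uint8); cv2.imwrite("pics/z0.png",cv2.resize(cv2.applyColorMap(v,cv2.COLORMAP_JET),None,fx=2.9,fy=2.9,interpolation=cv2.INTER_NEAREST))
d=load("scene0")
im=d["image"][110:265,225:350,::-1]; cv2.imwrite("pics/crop1.png",cv2.resize(im,None,fx=3.8,fy=3.8,interpolation=cv2.INTER_CUBIC))
E
```

```text
(no output)
```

View pics/crop0.png

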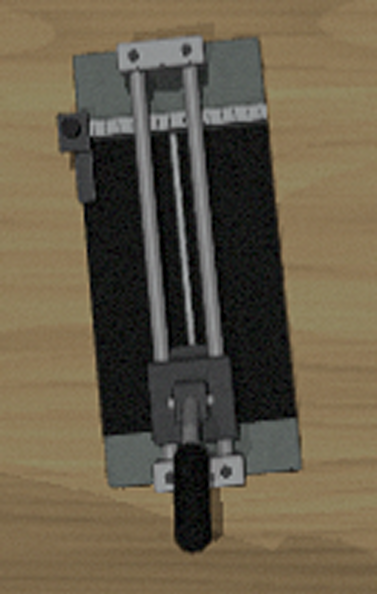

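View pics/z0.png

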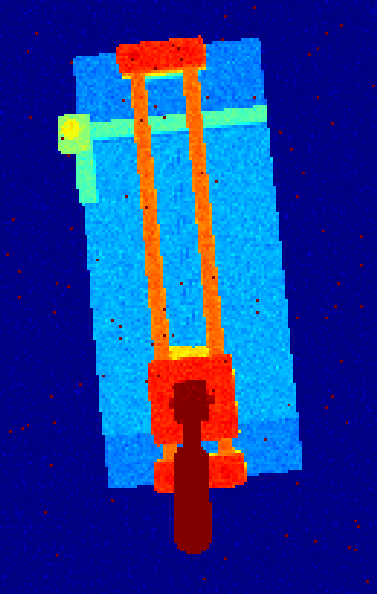

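View pics/crop1.png

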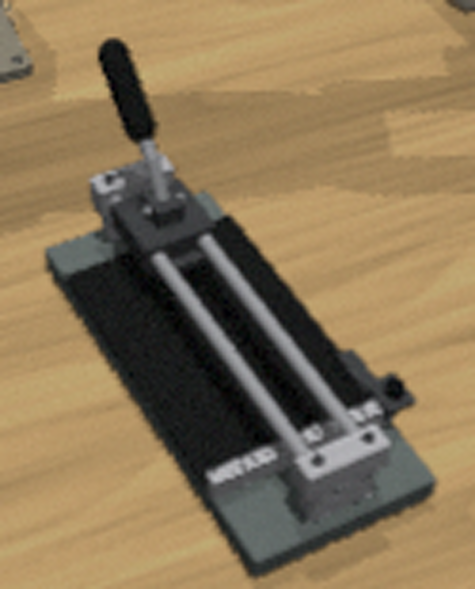

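The crops show the cutter cleanly: fence bar, stop arm at the left end with its thumb screw, and the carriage parked at the near end. The terracotta mask came out empty, so I'll fix the thresholds. Cutter features I'll take by height.

Run:
```python
from h import *
d=load("top0"); hsv=cv2.cvtColor(d["image"],cv2.COLOR_RGB2HSV); print(hsv[248,455:465:3],hsv[223,143], hsv[150,350])
C=cloud(d); 
# bench height check
print("bench",np.median(C[300:330,100:200,2]),np.median(C[300:330,330:380,2]))
sub=np.zeros(C.shape[:2],bool); sub[170:345,205:320]=1
Z=C[:,:,2]
def rect(m,name,plane):
    m=m.astype(np.uint8); n,l,s,c=cv2.connectedComponentsWithStats(m); i=1+np.argmax(s[1:,4]); m=(l==i)
    v,u=np.nonzero(m); P=onz(d,np.c_[u,v],plane)[:,:2]*1000
    r=cv2.minAreaRect(P.astype(np.float32)); print(name,len(v),r,"zmed",np.median(Z[m]).round(4)); return m,P
base,Pb=rect(sub&(Z>0.015),"all>15",0.03)
f=sub&(Z>0.040)&(Z<0.052)
n,l,s,c=cv2.connectedComponentsWithStats(f.astype(np.uint8))
for i in range(1,n):
    if s[i,4]>15: print(s[i],c[i].round(1),np.median(Z[l==i]).round(4))
# deck plane
g=sub&(Z>0.022)&(Z<0.036); print("deck z",np.median(Z[260:300,285:295]),np.median(Z[240:300,240:246]), "ends",np.median(Z[188:198,280:288]))
```

```text
[[ 10 139 125]
 [  9 146 126]
 [  9 151 125]
 [ 10 143 123]] [ 10 147 123] [ 18  98 141]
bench -0.00014337276448539438 -0.0002463685715742292
all>15 10402 ((499.27850341796875, 133.95497131347656), (373.65496826171875, 165.15919494628906), 5.850977897644043) zmed 0.0306
[269 201  23   8 125] [280.4 204.4] 0.0455
[220 204  26  31 253] [231.4 216.9] 0.0461
[251 204  13   7  69] [257.3 206.7] 0.0458
deck z 0.029733127480175592 0.029845225565895583 ends 0.0253569729389867
```

```bash
sed -i 's/(((H<9)|(H>175))&(S>120)&(V>60))/((H<14)\&(S>115)\&(V>50))/' h.py
python3 - <<'E'
from h import *
for n in("top0","scene0"):
    d=load(n); m=terra(d); C=cloud(d)
    cs,_=cv2.findContours(m,cv2.RETR_EXTERNAL,cv2.CHAIN_APPROX_NONE)
    for c in cs:
        if cv2.contourArea(c)<300: continue
        P=onz(d,c.reshape(-1,2),0.012)
        r=cv2.minAreaRect((P[:,:2]*1000).astype(np.float32))
        mm=np.zeros_like(m); cv2.drawContours(mm,[c],-1,1,-1); mm=cv2.erode(mm,np.ones((3,3)))
        Q=C[mm>0]; print(n,c.reshape(-1,2).mean(0).round(),r,np.median(Q,0).round(4),np.percentile(Q[:,2],[5,95]).round(4))
d=load("top0"); C=cloud(d);Z=C[:,:,2]
# rails
L=[];R=[]
for v in range(195,285):
    u=np.nonzero((Z[v]>0.064)&(Z[v]<0.09))[0]; u=u[(u>235)&(u<285)]
    if len(u)<4: continue
    k=np.argmax(np.diff(u)); a,b=u[:k+1],u[k+1:]
    if np.ptp(a)<8 and np.ptp(b)<8: L.append((a.mean(),v));R.append((b.mean(),v))
for n,X in(("L",L),("R",R)):
    P=onz(d,X,0.075)[:,:2]*1000
    p=np.polyfit(P[:,0],P[:,1],1); print(n,len(P),"yaw",np.degrees(np.arctan(p[0])),"y at x=500:",np.polyval(p,500),np.std(P[:,1]-np.polyval(p,P[:,0])))
# fence top edges per column
F=[];B=[]
for u in list(range(234,247))+list(range(256,263))+list(range(273,291)):
    v=np.nonzero((Z[195:215,u]>0.039)&(Z[195:215,u]<0.052))[0]+195
    if len(v)>2: F.append((u,v.max()+.5));B.append((u,v.min()-.5))
for n,X in(("front",F),("back",B)):
    P=onz(d,X,0.046)[:,:2]*1000
    p=np.polyfit(P[:,1],P[:,0],1); print(n,"yaw",-np.degrees(np.arctan(p[0])),"x at y=130",np.polyval(p,130),np.std(P[:,0]-np.polyval(p,P[:,1])))
# deck right edge, left edge
E=[];G=[]
for v in range(215,305):
    u=np.nonzero((Z[v]>0.02))[0]; u=u[(u>205)&(u<320)]; E.append((u.max()+.5,v)); 
    if v>240: G.append((u.min()-.5,v))
for n,X in(("right",E),("left",G)):
    P=onz(d,X,0.03)[:,:2]*1000; p=np.polyfit(P[:,0],P[:,1],1); print(n,"yaw",np.degrees(np.arctan(p[0])),"y at 500",np.polyval(p,500),np.std(P[:,1]-np.polyval(p,P[:,0])))
# stop: right edge
S=[]
for v in range(214,238):
    u=np.nonzero((Z[v]>0.0385)&(Z[v]<0.055))[0]; u=u[(u>212)&(u<240)]
    if len(u): S.append((u.max()+.5,v,u.min()-.5))
S=np.array(S);print(S.tolist()); 
P=onz(d,S[:,:2],0.045)[:,:2]*1000; print(P.round(1).tolist())
E
```

```text
top0 [460. 247.] ((528.865478515625, -323.53936767578125), (60.18732452392578, 199.8714141845703), 15.462779998779297) [ 0.5288 -0.3218  0.0119] [0.0088 0.0148]
top0 [143. 223.] ((584.0042724609375, 413.2331848144531), (100.79517364501953, 98.72296905517578), 64.0656509399414) [0.5838 0.4124 0.012 ] [0.0089 0.0152]
scene0 [125. 263.] ((534.5382080078125, -324.6593017578125), (66.64159393310547, 198.58790588378906), 15.406777381896973) [ 0.535  -0.3299  0.0106] [0.0076 0.0133]
scene0 [381. 197.] ((590.1586303710938, 408.2978820800781), (101.15897369384766, 106.29267120361328), 64.14555358886719) [0.5903 0.4087 0.0101] [0.0077 0.0128]
scene0 [544.  55.] ((101.95872497558594, 1600.296630859375), (176.12820434570312, 324.1358642578125), 40.4567985534668) [0.3382 1.2181 0.198 ] [0.1953 0.2006]
L 89 yaw 5.75103608575224 y at x=500: 146.3828121572277 0.3436147138775382
R 89 yaw 5.7815260432140425 y at x=500: 106.24070439277534 0.34399544804712323
front yaw 5.718139117032253 x at y=130 611.7987408425321 0.6759758219404395
back yaw 5.959669495294321 x at y=130 624.4767930142432 0.833699762782
[... 271 characters left out ...]
.5, 219.0, 225.5], [231.5, 220.0, 225.5], [232.5, 221.0, 225.5], [232.5, 222.0, 225.5], [231.5, 223.0, 225.5], [232.5, 224.0, 225.5], [232.5, 225.0, 225.5], [232.5, 226.0, 225.5], [232.5, 227.0, 225.5], [232.5, 228.0, 225.5], [232.5, 229.0, 225.5], [232.5, 230.0, 226.5], [232.5, 231.0, 226.5], [232.5, 232.0, 226.5], [232.5, 233.0, 226.5], [232.5, 234.0, 226.5]]
[[600.8, 198.5], [598.6, 198.5], [596.3, 198.5], [594.0, 198.4], [591.8, 198.4], [589.5, 198.3], [587.3, 198.3], [585.0, 196.0], [582.8, 195.9], [580.5, 198.1], [578.3, 195.9], [576.0, 195.8], [573.8, 195.8], [571.5, 195.7], [569.3, 195.7], [567.0, 195.6], [564.8, 195.6], [562.5, 195.6], [560.3, 195.5], [558.1, 195.5], [555.8, 195.4]]
```

```bash
cat > mv.py <<'E'
# usage: python3 mv.py x y z psi   (mm,deg) from commanded pose stored in cmd.txt -> slide/angular
import sys,numpy as np
from bench import readout
from scipy.spatial.transform import Rotation as R
def meas():
    s=readout.sense(); return s,np.array(s["ee_pos"])*1000,R.from_euler("xyz",s["tool_rot"],degrees=True)
if __name__=="__main__":
    s,p,r=meas(); t=np.array(list(map(float,sys.argv[1:4]))); psi=float(sys.argv[4])
    r2=R.from_euler("xyz",[180,float(sys.argv[5]) if len(sys.argv)>5 else 0,psi],degrees=True)
    print("t",s["time_s"],"pos",p.round(1),"rpy",np.round(s["tool_rot"],2),"F",np.round(s["contact_force"],1),"op",round(s["opening"],3))
    print("slide",r.inv().apply(t-p).round(1),"ang",(r.inv()*r2).as_rotvec(degrees=True).round(2),"rows",(np.linalg.norm(t-p)/41.7).round(1))
E
python3 - <<'E'
from h import *
d=load("top0"); C=cloud(d)
for n,(a,b,c,e),z in(("cup",(150,200,360,405),.04),("jar",(155,200,425,470),.04)):
    P=C[a:b,c:e].reshape(-1,3); Q=P[P[:,2]>z]; print(n,Q.min(0).round(3),Q.max(0).round(3),np.median(Q,0).round(3), len(Q), np.percentile(Q,[2,98],axis=0).round(3).tolist())
E
python3 mv.py 450 150 320 130
```

```text
cup [ 0.477 -0.173  0.04 ] [0.728 0.053 1.014] [ 0.699 -0.144  0.069] 463 [[0.52, -0.172, 0.043], [0.726, 0.016, 0.79]]
jar [ 0.477 -0.315  0.04 ] [0.718 0.053 1.014] [ 0.681 -0.277  0.084] 865 [[0.653, -0.31, 0.044], [0.713, -0.253, 0.088]]
t 0.1 pos [164.4 576.6 239.7] rpy [-1.7991e+02 -1.0000e-02  1.6408e+02] F [ 0.1 -0.7  0.6] op 1.0
slide [-391.7 -332.   -79.8] ang [-9.000e-02  2.000e-02  3.408e+01] rows 12.5
```

Emit:
{"name": "carry_out", "arguments": {"steps": [{"slide": [-80,-100,-80],"angular": [0,0,0],"grip": -1},{"slide": [-80,-100,-80],"angular": [0,0,0],"grip": -1},{"slide": [-80,-100,-80],"angular": [0,0,0],"grip": -1},{"slide": [-390,-330,-80],"angular": [0,0,34],"grip": -1},{"slide": [-390,-330,-80],"angular": [0,0,34],"grip": -1},{"slide": [-390,-330,-80],"angular": [0,0,34],"grip": -1},{"slide": [-390,-330,-80],"angular": [0,0,34],"grip": -1},{"slide": [-390,-330,-80],"angular": [0,0,34],"grip": -1}]}}

```text
time_s: 0.77
ee_pos: [0.3305, 0.3105, 0.3137]
tool_rot: [-180.0, 0.0, 129.7]
contact_force: [0.5, 0.4, -0.1]
opening: 0.997
```

```bash
python3 mv.py 480 0 320 115; python3 mv.py 543.5 -376.6 150 105.5
```

```text
t 0.7667 pos [330.5 310.5 313.7] rpy [-180.      0.    129.73] F [ 0.5  0.4 -0.1] op 0.997
slide [-334.4  -83.5   -6.2] ang [-0.    0.   14.73] rows 8.3
t 0.7667 pos [330.5 310.5 313.7] rpy [-180.      0.    129.73] F [ 0.5  0.4 -0.1] op 0.997
slide [-664.6 -275.4  163.8] ang [-0.    0.   24.23] rows 17.7
```

Emit:
{"name": "carry_out", "arguments": {"steps": [{"slide": [-330,-85,-5],"angular": [0,0,15],"grip": -1},{"slide": [-330,-85,-5],"angular": [0,0,15],"grip": -1},{"slide": [-330,-85,-5],"angular": [0,0,15],"grip": -1},{"slide": [-330,-85,-5],"angular": [0,0,15],"grip": -1},{"slide": [-330,-85,-5],"angular": [0,0,15],"grip": -1},{"slide": [-330,-85,-5],"angular": [0,0,15],"grip": -1},{"slide": [-665,-275,60],"angular": [0,0,24],"grip": -1},{"slide": [-665,-275,60],"angular": [0,0,24],"grip": -1}]}}

```text
time_s: 1.43
ee_pos: [0.4576, 0.0045, 0.3064]
tool_rot: [180.0, 0.0, 105.7]
contact_force: [1.0, -0.4, 0.4]
opening: 1.0
```

```bash
python3 mv.py 543.5 -376.6 150 105.5
```

```text
t 1.4333 pos [457.6   4.5 306.4] rpy [1.7997e+02 1.0000e-02 1.0569e+02] F [ 1.  -0.4  0.4] op 1.0
slide [-390.2  -20.5  156.4] ang [0.03 0.01 0.19] rows 10.1
```

Emit:
{"name": "carry_out", "arguments": {"steps": [{"slide": [-380,-20,100],"angular": [0,0,0],"grip": -1},{"slide": [-380,-20,100],"angular": [0,0,0],"grip": -1},{"slide": [-380,-20,100],"angular": [0,0,0],"grip": -1},{"slide": [-380,-20,100],"angular": [0,0,0],"grip": -1},{"slide": [-380,-20,100],"angular": [0,0,0],"grip": -1},{"slide": [-380,-20,100],"angular": [0,0,0],"grip": -1},{"slide": [-380,-20,100],"angular": [0,0,0],"grip": -1},{"slide": [-380,-20,100],"angular": [0,0,0],"grip": -1}]}}

```text
time_s: 2.1
ee_pos: [0.53, -0.3094, 0.2206]
tool_rot: [-180.0, -0.0, 106.1]
contact_force: [1.0, 0.6, -0.2]
opening: 0.999
```

Emit:
{"name": "carry_out", "arguments": {"steps": [{"slide": [-10,0,10],"angular": [0,0,0],"grip": -1},{"slide": [-10,0,10],"angular": [0,0,0],"grip": -1},{"slide": [-10,0,10],"angular": [0,0,0],"grip": -1},{"slide": [-10,0,10],"angular": [0,0,0],"grip": -1}]}}

```text
time_s: 2.43
ee_pos: [0.533, -0.3158, 0.212]
tool_rot: [180.0, -0.0, 106.1]
contact_force: [-0.0, 0.1, 1.3]
opening: 1.006
```

```bash
python3 mv.py 543.5 -376.6 60 105.5;python3 - <<'E'
from bench import eyes
import cv2,numpy as np
d=eyes.snapshot("top"); np.savez("top1.npz",**d); cv2.imwrite("pics/top1.png",d["image"][:,:,::-1])
E
```

```text
t 2.4333 pos [ 533.  -315.8  212. ] rpy [ 1.8000e+02 -4.0000e-02  1.0613e+02] F [-0.   0.1  1.3] op 1.006
slide [-61.4  -6.8 152. ] ang [ 0.   -0.04  0.63] rows 3.9
```

View pics/top1.png

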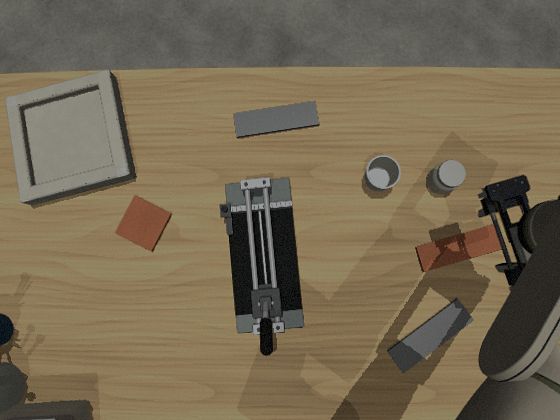

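The gripper hangs over the far end of the terracotta tile (fingers ~ (490,210) to (515,280)), clear of the jar. Next I'll move down in two stages.

Emit:
{"name": "carry_out", "arguments": {"steps": [{"slide": [-61,-7,30],"angular": [0,0,0.6],"grip": -1},{"slide": [-61,-7,60],"angular": [0,0,0.6],"grip": -1},{"slide": [-61,-7,100],"angular": [0,0,0.6],"grip": -1},{"slide": [-61,-7,130],"angular": [0,0,0.6],"grip": -1},{"slide": [-61,-7,150],"angular": [0,0,0.6],"grip": -1},{"slide": [-61,-7,150],"angular": [0,0,0.6],"grip": -1},{"slide": [-61,-7,150],"angular": [0,0,0.6],"grip": -1}]}}

```text
time_s: 3.07
ee_pos: [0.5431, -0.376, 0.0618]
tool_rot: [-180.0, -0.1, 105.6]
contact_force: [0.0, -0.6, 0.3]
opening: 1.001
```

```bash
python3 mv.py 543.5 -376.6 24 105.5;python3 - <<'E'
from bench import eyes
import cv2,numpy as np
d=eyes.snapshot("scene"); np.savez("scene1.npz",**d); cv2.imwrite("pics/scene1.png",cv2.resize(d["image"][180:330,60:260,::-1],None,fx=3.5,fy=3.5))
E
```

```text
t 3.0667 pos [ 543.1 -376.    61.8] rpy [-1.7995e+02 -8.0000e-02  1.0557e+02] F [ 0.  -0.6  0.3] op 1.001
slide [-0.8  0.3 37.8] ang [-0.05 -0.08  0.07] rows 0.9
```

View pics/scene1.png

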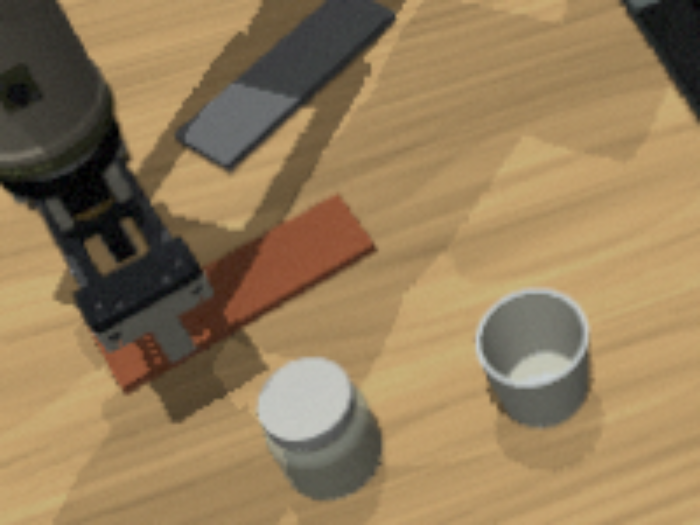

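The fingers straddle the tile about 55 mm from its centre, clear of the jar. I'll lower and grip.

Emit:
{"name": "carry_out", "arguments": {"steps": [{"slide": [0,0,20],"angular": [0,0,0],"grip": -1},{"slide": [-0.8,0.3,32],"angular": [0,0,0],"grip": -1},{"slide": [-0.8,0.3,37],"angular": [0,0,0],"grip": -1},{"slide": [-0.8,0.3,37],"angular": [0,0,0],"grip": -1},{"slide": [-0.8,0.3,37],"angular": [0,0,0],"grip": -1}]}}

```text
time_s: 3.53
ee_pos: [0.5439, -0.3783, 0.0256]
tool_rot: [180.0, 0.0, 105.5]
contact_force: [-0.5, 0.5, -0.1]
opening: 1.0
```

Emit:
{"name": "carry_out", "arguments": {"newtons": 50, "steps": [{"slide": [0,0,0],"angular": [0,0,0],"grip": 1},{"slide": [0,0,0],"angular": [0,0,0],"grip": 1},{"slide": [0,0,0],"angular": [0,0,0],"grip": 1},{"slide": [0,0,0],"angular": [0,0,0],"grip": 1},{"slide": [0,0,0],"angular": [0,0,0],"grip": 1},{"slide": [0,0,0],"angular": [0,0,0],"grip": 1},{"slide": [0,0,0],"angular": [0,0,0],"grip": 1},{"slide": [0,0,0],"angular": [0,0,0],"grip": 1}]}}

```text
time_s: 4.2
ee_pos: [0.5437, -0.3783, 0.0249]
tool_rot: [180.0, 0.0, 105.5]
contact_force: [-0.0, -0.1, 1.6]
opening: 0.637
```

```bash
python3 mv.py 543.5 -376.6 84 105.5
```

```text
t 4.2 pos [ 543.7 -378.3   24.9] rpy [1.8000e+02 1.0000e-02 1.0549e+02] F [-0.  -0.1  1.6] op 0.637
slide [  1.7   0.3 -59.1] ang [ 0.    0.01 -0.01] rows 1.4
```

Emit:
{"name": "carry_out", "arguments": {"steps": [{"slide": [0,0,-5],"angular": [0,0,0],"grip": 1},{"slide": [0,0,-12],"angular": [0,0,0],"grip": 1},{"slide": [0,0,-24],"angular": [0,0,0],"grip": 1},{"slide": [0,0,-40],"angular": [0,0,0],"grip": 1},{"slide": [0,0,-54],"angular": [0,0,0],"grip": 1},{"slide": [0,0,-60],"angular": [0,0,0],"grip": 1},{"slide": [0,0,-60],"angular": [0,0,0],"grip": 1},{"slide": [0,0,-60],"angular": [0,0,0],"grip": 1}]}}

```text
time_s: 4.87
ee_pos: [0.544, -0.3785, 0.0855]
tool_rot: [180.0, 0.1, 105.5]
contact_force: [0.4, -0.3, -3.3]
opening: 0.641
```

```bash
python3 mv.py 577 -115 84 95.75;python3 - <<'E'
from bench import eyes
from h import *
d=eyes.snapshot("scene"); np.savez("scene2.npz",**d); cv2.imwrite("pics/scene2.png",cv2.resize(d["image"][180:330,60:260,::-1],None,fx=3.5,fy=3.5))
d=eyes.snapshot("top"); np.savez("top2.npz",**d)
for n in("top2","scene2"):
    d=load(n); m=terra(d); C=cloud(d); n_,l,s,c=cv2.connectedComponentsWithStats(m)
    for i in range(1,n_):
        if s[i,4]<200: continue
        mm=cv2.erode((l==i).astype(np.uint8),np.ones((3,3))); Q=C[mm>0]; Q=Q[abs(Q[:,2]-np.median(Q[:,2]))<.03]
        if abs(Q[:,1].mean()+.32)>.1: continue
        A=np.c_[Q[:,:2]-Q[:,:2].mean(0),np.ones(len(Q))]; k=np.linalg.lstsq(A,Q[:,2],rcond=None)[0]
        print(n,c[i].round(),len(Q),Q.mean(0).round(4),"dz/dx,dz/dy deg",np.degrees(np.arctan(k[:2])).round(2),Q[:,1].min(),Q[:,1].max())
E
```

```text
t 4.8667 pos [ 544.  -378.5   85.5] rpy [1.7996e+02 6.0000e-02 1.0548e+02] F [ 0.4 -0.3 -3.3] op 0.641
slide [245.1 102.2   1.3] ang [0.05 0.06 9.73] rows 6.4
top2 [462. 248.] 1757 [ 0.5238 -0.3039  0.0699] dz/dx,dz/dy deg [ 0.49 -0.85] -0.39015448982617623 -0.22443075631715792
scene2 [134. 243.] 845 [ 0.5251 -0.2874  0.0687] dz/dx,dz/dy deg [ 0.1  -1.39] -0.3571039852902487 -0.22650382310224418
```

View pics/scene2.png

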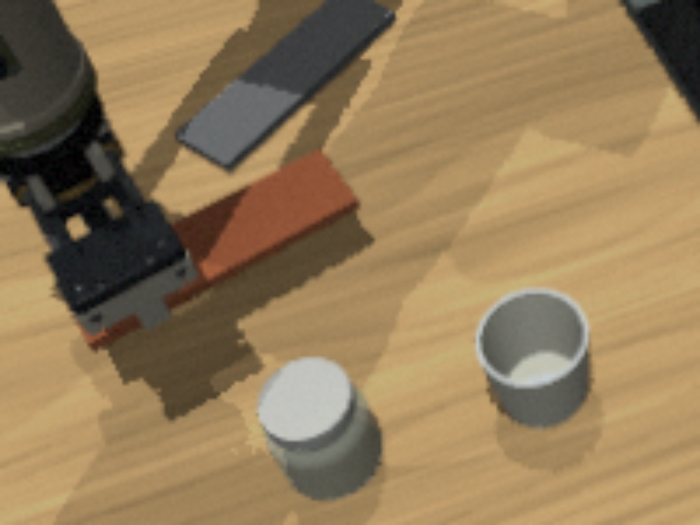

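Tile gripped and lifted, about 1° droop of its far end, grip opening matches 60 mm. I'll carry it to the pre-insert pose to the right of the deck.

Emit:
{"name": "carry_out", "arguments": {"steps": [{"slide": [6,2,0],"angular": [0,0,0.5],"grip": 1},{"slide": [18,7,0],"angular": [0,0,1],"grip": 1},{"slide": [36,15,0],"angular": [0,0,2],"grip": 1},{"slide": [56,23,0],"angular": [0,0,3],"grip": 1},{"slide": [76,31,0],"angular": [0,0,4],"grip": 1},{"slide": [96,40,0],"angular": [0,0,5],"grip": 1},{"slide": [116,48,0],"angular": [0,0,6],"grip": 1},{"slide": [136,56,0],"angular": [0,0,7],"grip": 1}]}}

```text
time_s: 5.63
ee_pos: [0.5607, -0.2304, 0.0837]
tool_rot: [-179.9, -0.1, 98.4]
contact_force: [1.3, 0.4, -3.4]
opening: 0.64
```

```bash
python3 mv.py 576 -116 85 95.75
```

```text
t 5.6333 pos [ 560.7 -230.4   83.7] rpy [-1.7992e+02 -6.0000e-02  9.8410e+01] F [ 1.3  0.4 -3.4] op 0.64
slide [111.   31.9  -1.2] ang [-0.08 -0.06  2.66] rows 2.8
```

Emit:
{"name": "carry_out", "arguments": {"steps": [{"slide": [20,6,0],"angular": [0,0,0.6],"grip": 1},{"slide": [40,12,0],"angular": [0,0,1.2],"grip": 1},{"slide": [60,18,0],"angular": [0,0,1.8],"grip": 1},{"slide": [80,24,0],"angular": [0,0,2.4],"grip": 1},{"slide": [97,29,0],"angular": [0,0,2.6],"grip": 1},{"slide": [107,31,0],"angular": [0,0,2.6],"grip": 1},{"slide": [107,31,0],"angular": [0,0,2.6],"grip": 1},{"slide": [107,31,0],"angular": [0,0,2.6],"grip": 1}]}}

```text
time_s: 6.3
ee_pos: [0.5758, -0.1216, 0.0843]
tool_rot: [-179.9, 0.0, 96.0]
contact_force: [-0.3, -0.6, -3.3]
opening: 0.638
```

```bash
python3 mv.py 576 -116 64 95.75;python3 - <<'E'
from bench import eyes
from h import *
d=eyes.snapshot("scene"); np.savez("scene3.npz",**d); cv2.imwrite("pics/scene3.png",cv2.resize(d["image"][130:290,130:350,::-1],None,fx=3.5,fy=3.5))
d=eyes.snapshot("top"); np.savez("top3.npz",**d)
cv2.imwrite("pics/top3.png",cv2.resize(d["image"][150:350,210:430,::-1],None,fx=2.9,fy=2.9))
for n in("top3","scene3"):
    d=load(n); m=terra(d); C=cloud(d); n_,l,s,c=cv2.connectedComponentsWithStats(m)
    for i in range(1,n_):
        if s[i,4]<200: continue
        mm=cv2.erode((l==i).astype(np.uint8),np.ones((3,3))); Q=C[mm>0]; Q=Q[abs(Q[:,2]-np.median(Q[:,2]))<.03]
        A=np.c_[Q[:,:2]-Q[:,:2].mean(0),np.ones(len(Q))]; k=np.linalg.lstsq(A,Q[:,2],rcond=None)[0]
        print(n,c[i].round(),len(Q),Q.mean(0).round(4),"dz/dx,dz/dy deg",np.degrees(np.arctan(k[:2])).round(2),Q.min(0).round(3),Q.max(0).round(3))
E
```

```text
t 6.3 pos [ 575.8 -121.6   84.3] rpy [-1.7995e+02  1.0000e-02  9.5960e+01] F [-0.3 -0.6 -3.3] op 0.638
slide [ 5.5  0.8 20.3] ang [-0.05  0.01  0.21] rows 0.5
top3 [143. 223.] 1537 [0.5841 0.4124 0.012 ] dz/dx,dz/dy deg [-0.19 -0.02] [0.525 0.351 0.004] [0.646 0.473 0.018]
top3 [335. 228.] 1453 [ 0.567  -0.0314  0.0695] dz/dx,dz/dy deg [ 0.23 -0.93] [ 0.532 -0.101  0.064] [0.6   0.032 0.075]
scene3 [542.  54.] 857 [0.3441 1.2185 0.1975] dz/dx,dz/dy deg [-1.19  0.09] [0.252 1.139 0.173] [0.443 1.339 0.202]
scene3 [382. 197.] 748 [0.5899 0.409  0.0102] dz/dx,dz/dy deg [0.2 0.1] [0.529 0.349 0.005] [0.649 0.47  0.015]
scene3 [244. 223.] 593 [ 0.5707 -0.0155  0.0676] dz/dx,dz/dy deg [-0.23 -1.27] [ 0.536 -0.062  0.061] [0.601 0.031 0.072]
```

View pics/scene3.png

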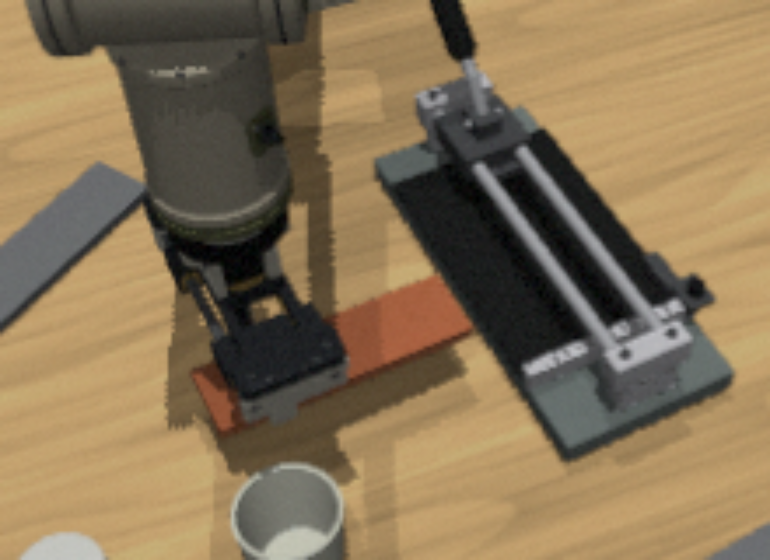

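View pics/top3.png

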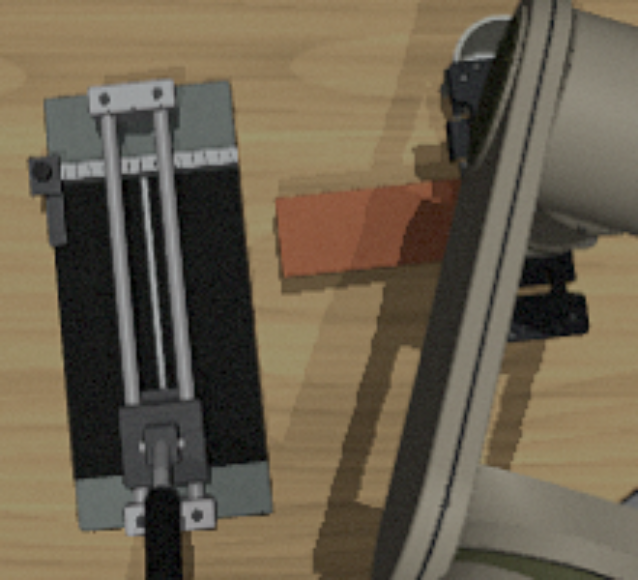

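The tile is square to the deck in both views, its near end ~15 mm right of the deck edge. Next: lower to insertion height, and tilt 1° against the droop.

Emit:
{"name": "carry_out", "arguments": {"steps": [{"slide": [1,0,4],"angular": [0,0.3,0.2],"grip": 1},{"slide": [3,0,10],"angular": [0,0.6,0.2],"grip": 1},{"slide": [5,0.8,16],"angular": [0,1,0.2],"grip": 1},{"slide": [5,0.8,20],"angular": [0,1,0.2],"grip": 1},{"slide": [5,0.8,20],"angular": [0,1,0.2],"grip": 1},{"slide": [5,0.8,20],"angular": [0,1,0.2],"grip": 1}]}}

```text
time_s: 6.9
ee_pos: [0.5759, -0.1168, 0.0639]
tool_rot: [-179.9, -1.0, 95.7]
contact_force: [0.6, -0.8, -4.1]
opening: 0.641
```

```bash
cat > tile.py <<'E'
from bench import eyes
from h import *
import sys
tag=sys.argv[1]; zt=float(sys.argv[2])
for n in ("top","scene"):
    d=eyes.snapshot(n); np.savez(f"{n}{tag}.npz",**d)
    b=(slice(150,350),slice(210,430)) if n=="top" else (slice(110,290),slice(130,350))
    cv2.imwrite(f"pics/{n}{tag}.png",cv2.resize(d["image"][b][:,:,::-1],None,fx=3,fy=3,interpolation=cv2.INTER_CUBIC))
    m=terra(d); C=cloud(d); n_,l,s,c=cv2.connectedComponentsWithStats(m)
    for i in range(1,n_):
        if s[i,4]<60 : continue
        mm=cv2.erode((l==i).astype(np.uint8),np.ones((3,3))); Q=C[mm>0]; Q=Q[abs(Q[:,2]-np.median(Q[:,2]))<.03]
        if len(Q)<30 or abs(Q[:,1].mean())>.3: continue
        A=np.c_[Q[:,:2]-Q[:,:2].mean(0),np.ones(len(Q))]; k=np.linalg.lstsq(A,Q[:,2],rcond=None)[0]
        print(n,c[i].round(),len(Q),Q.mean(0).round(4),"slope x,y deg",np.degrees(np.arctan(k[:2])).round(2),Q.min(0).round(3),Q.max(0).round(3))
        ys,xs=np.nonzero(l==i); P=onz(d,np.c_[xs,ys],zt)[:,:2]*1000
        # front/back edges per column
        for nm,f in(("hi-x",np.min),("lo-x",np.max)):
            if n!="top": continue
            U=np.unique(xs)[3:-3]; V=np.array([f(ys[xs==u]) for u in U]); V=V+(-.5 if nm=="hi-x" else .5)
            E=onz(d,np.c_[U,V],zt)[:,:2]*1000; p=np.polyfit(E[:,1],E[:,0],1); r=E[:,0]-np.polyval(p,E[:,1]); g=abs(r)<2*r.std()+.5
            p=np.polyfit(E[g,1],E[g,0],1); print("   edge",nm,"yaw",np.degrees(-np.arctan(p[0])).round(2),"x@y=0:",p[1].round(1),"std",r[g].std().round(2))
E
python3 mv.py 576 -116 64 95.75; python3 tile.py 4 0.051
```

```text
t 6.9 pos [ 575.9 -116.8   63.9] rpy [-179.92   -1.03   95.67] F [ 0.6 -0.8 -4.1] op 0.641
slide [ 0.8  0.2 -0. ] ang [-0.08 -1.03 -0.08] rows 0.0
top [333. 229.] 1417 [ 0.5678 -0.027   0.0507] slope x,y deg [-0.1  -0.02] [ 0.533 -0.097  0.045] [0.6   0.038 0.056]
   edge hi-x yaw 5.85 x@y=0: 594.3 std 0.66
   edge lo-x yaw 6.25 x@y=0: 533.7 std 0.89
scene [246. 227.] 592 [ 0.5716 -0.0117  0.0496] slope x,y deg [-0.17  0.16] [ 0.537 -0.058  0.044] [0.604 0.036 0.055]
scene [195. 248.] 97 [ 0.5855 -0.1531  0.0494] slope x,y deg [-0.53 -3.27] [ 0.556 -0.161  0.045] [ 0.612 -0.145  0.054]
```

Tile now measures level (slope <0.2°), yaw 5.9° against the fence's 5.7–5.9°, and its underside is ~39 mm up. I'll slide it in under the rails.

```bash
python3 mv.py 561 32 64 95.75 -1.03
```

```text
t 7.0 pos [ 576.6 -116.9   64.8] rpy [180.    -0.99  95.69] F [ 1.   0.1 -2.7] op 0.638
slide [149.6  -0.7   3.4] ang [ 0.    0.04 -0.06] rows 3.6
```

Emit:
{"name": "carry_out", "arguments": {"steps": [{"slide": [5,0,0],"angular": [0,0,0],"grip": 1},{"slide": [15,0,0.3],"angular": [0,0,0],"grip": 1},{"slide": [27,0,0.5],"angular": [0,0,0],"grip": 1},{"slide": [39,0,0.7],"angular": [0,0,0],"grip": 1},{"slide": [51,0,0.9],"angular": [0,0,0],"grip": 1},{"slide": [63,0,1.1],"angular": [0,0,0],"grip": 1},{"slide": [72,0,1.3],"angular": [0,0,0],"grip": 1},{"slide": [76,0,1.3],"angular": [0,0,0],"grip": 1}]}}

```text
time_s: 7.67
ee_pos: [0.5687, -0.0391, 0.0647]
tool_rot: [-180.0, -1.0, 95.8]
contact_force: [0.7, -0.3, -2.9]
opening: 0.64
```

```bash
python3 mv.py 561 32 64 95.75 -1.03; python3 tile.py 5 0.051
```

```text
t 7.6667 pos [568.7 -39.1  64.7] rpy [-179.99   -1.02   95.77] F [ 0.7 -0.3 -2.9] op 0.64
slide [71.5 -0.5  2. ] ang [-0.01  0.01  0.02] rows 1.7
top [293. 232.] 1008 [0.5592 0.0608 0.0515] slope x,y deg [-0.22 -0.13] [0.527 0.014 0.046] [0.589 0.107 0.058]
   edge hi-x yaw 4.69 x@y=0: 594.4 std 0.67
   edge lo-x yaw 6.0 x@y=0: 534.3 std 0.64
scene [273. 216.] 468 [0.5628 0.071  0.0499] slope x,y deg [-0.18  0.05] [0.528 0.029 0.046] [0.594 0.11  0.055]
scene [225. 236.] 152 [ 0.578  -0.0713  0.0501] slope x,y deg [-0.13 -0.44] [ 0.548 -0.084  0.045] [ 0.605 -0.057  0.054]
```

View pics/scene5.png

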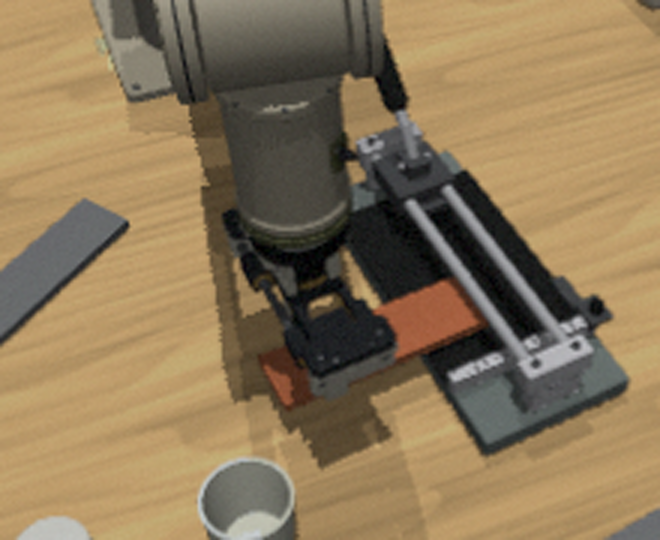

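The tile's leading part is just past the near rail, with free space above and below. Before going on I'll check the arm's clearance to the lever.

Run:
```python
from h import *
for n in("top0","top5"):
    d=load(n); C=cloud(d)
    if n=="top0":
        Q=C[290:360,255:280].reshape(-1,3); Q=Q[(Q[:,2]>.09)&(Q[:,2]<.25)]; print("lever",Q.min(0).round(3),Q.max(0).round(3))
    else:
        P=C.reshape(-1,3); P=P[(P[:,2]>.1)&(P[:,2]<.9)&(P[:,0]>.2)&(P[:,0]<.65)&(P[:,1]>-.3)]
        for a in np.arange(.2,.62,.05):
            Q=P[(P[:,0]>a)&(P[:,0]<a+.05)]
            if len(Q): print(a.round(2),"maxy",Q[:,1].max().round(3),"z",Q[:,2].min().round(3),Q[:,2].max().round(3))
```

```text
lever [0.319 0.095 0.09 ] [0.423 0.133 0.193]
0.3 maxy 0.121 z 0.163 0.586
0.35 maxy 0.126 z 0.1 0.575
0.4 maxy 0.13 z 0.1 0.543
0.45 maxy 0.041 z 0.147 0.525
0.5 maxy 0.033 z 0.127 0.504
0.55 maxy 0.026 z 0.386 0.486
0.6 maxy 0.018 z 0.395 0.467
```

View pics/top5.png

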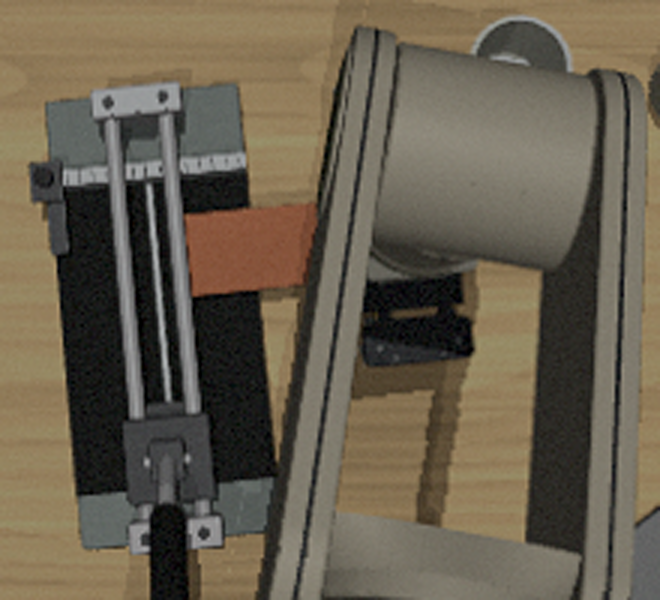

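The forearm is at 0.4–0.55 m height, well above the lever (0.19 m). I'll slide on to within ~6 mm of the stop.

Emit:
{"name": "carry_out", "arguments": {"steps": [{"slide": [5,0,0.2],"angular": [0,0,0],"grip": 1},{"slide": [15,0,0.5],"angular": [0,0,0],"grip": 1},{"slide": [27,0,0.8],"angular": [0,0,0],"grip": 1},{"slide": [39,0,1],"angular": [0,0,0],"grip": 1},{"slide": [51,0,1.3],"angular": [0,0,0],"grip": 1},{"slide": [61,0,1.5],"angular": [0,0,0],"grip": 1},{"slide": [66,0,1.7],"angular": [0,0,0],"grip": 1},{"slide": [66,0,1.7],"angular": [0,0,0],"grip": 1}]}}

```text
time_s: 8.43
ee_pos: [0.5622, 0.0261, 0.0642]
tool_rot: [-180.0, -1.0, 95.8]
contact_force: [-0.4, -0.1, -3.5]
opening: 0.638
```

```bash
python3 mv.py 561 32 57 95.75 -1.03; python3 tile.py 6 0.051
```

```text
t 8.4333 pos [562.2  26.1  64.2] rpy [-179.99   -1.01   95.78] F [-0.4 -0.1 -3.5] op 0.638
slide [ 5.9 -0.6  7.3] ang [-0.01  0.02  0.03] rows 0.2
top [260. 236.] 262 [0.5516 0.1333 0.051 ] slope x,y deg [0.07 0.43] [0.524 0.12  0.047] [0.58  0.147 0.056]
   edge hi-x yaw 8.62 x@y=0: 602.0 std 0.6
   edge lo-x yaw 3.01 x@y=0: 528.4 std 0.63
top [243. 237.] 186 [0.5477 0.1705 0.0506] slope x,y deg [ 0.38 -2.09] [0.52  0.161 0.047] [0.576 0.18  0.055]
   edge hi-x yaw 0.06 x@y=0: 579.0 std 0.0
   edge lo-x yaw 0.2 x@y=0: 517.3 std 0.0
top [289. 242.] 39 [0.5376 0.069  0.0512] slope x,y deg [-7.62  1.59] [0.531 0.06  0.047] [0.543 0.076 0.055]
   edge hi-x yaw 0.09 x@y=0: 545.7 std 0.0
   edge lo-x yaw 16.8 x@y=0: 550.1 std 0.6
scene [296. 206.] 98 [0.5548 0.1409 0.0491] slope x,y deg [ 0.81 -3.35] [0.524 0.13  0.046] [0.583 0.151 0.052]
scene [249. 226.] 193 [ 0.5712 -0.0031  0.0494] slope x,y deg [-0.19 -1.08] [ 0.54  -0.019  0.044] [0.6   0.017 0.053]
```

View pics/top6.png

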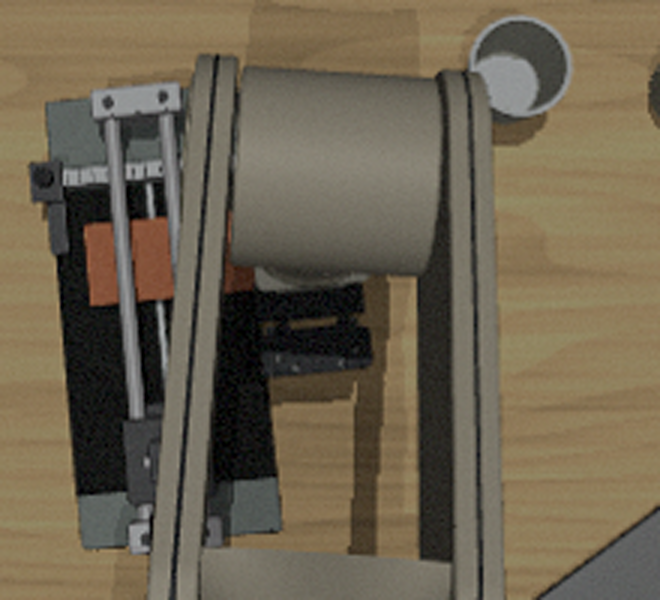

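View pics/scene6.png

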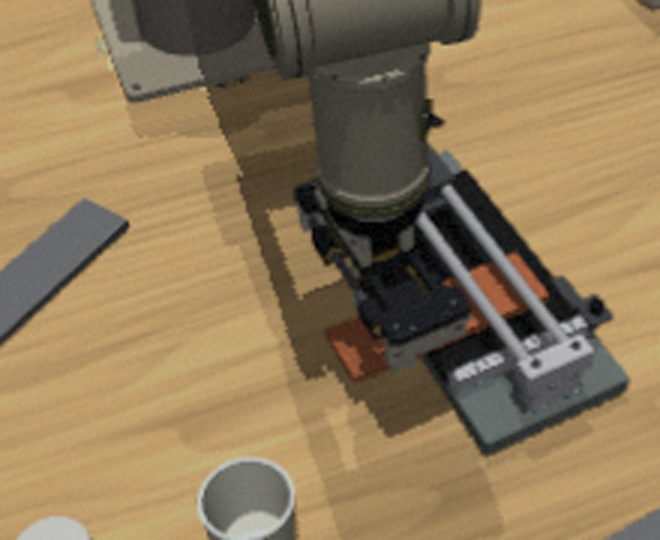

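The tile is under both rails: its end is at zoomed (87,260), ~12 mm short of the stop and ~30 mm from the fence. Lowering to the deck.

Emit:
{"name": "carry_out", "arguments": {"steps": [{"slide": [0,0,2],"angular": [0,0,0],"grip": 1},{"slide": [0,0,4],"angular": [0,0,0],"grip": 1},{"slide": [0,0,6],"angular": [0,0,0],"grip": 1},{"slide": [0,0,7],"angular": [0,0,0],"grip": 1},{"slide": [0,0,7.5],"angular": [0,0,0],"grip": 1},{"slide": [0,0,8],"angular": [0,0,0],"grip": 1},{"slide": [0,0,8],"angular": [0,0,0],"grip": 1}]}}

```text
time_s: 9.12
ee_pos: [0.5623, 0.0246, 0.0561]
tool_rot: [-180.0, -1.0, 95.7]
contact_force: [0.0, 0.4, -2.3]
opening: 0.64
```

Emit:
{"name": "carry_out", "arguments": {"steps": [{"slide": [0,0,0.5],"angular": [0,0,0],"grip": 1},{"slide": [0,0,0.5],"angular": [0,0,0],"grip": 1},{"slide": [0,0,0.5],"angular": [0,0,0],"grip": 1}]}}

```text
time_s: 9.37
ee_pos: [0.5624, 0.0247, 0.0558]
tool_rot: [180.0, -1.0, 95.7]
contact_force: [0.2, -0.3, -3.0]
opening: 0.638
```

```bash
python3 mv.py 590.3 41 56 95.75 -1.03; python3 -c "
from bench import readout;print(readout.sense()['ft_torque'])"
```

```text
t 9.3667 pos [562.4  24.7  55.8] rpy [180.    -1.    95.69] F [ 0.2 -0.3 -3. ] op 0.638
slide [13.4 29.3  0. ] ang [ 0.    0.03 -0.06] rows 0.8
[-0.26417886  0.08314333 -0.01130586]
```

Emit:
{"name": "carry_out", "arguments": {"steps": [{"slide": [1,3,0],"angular": [0,0,0],"grip": 1},{"slide": [3,9,0],"angular": [0,0,0],"grip": 1},{"slide": [5,15,0],"angular": [0,0,0],"grip": 1},{"slide": [7,21,0],"angular": [0,0,0],"grip": 1},{"slide": [7,24,0],"angular": [0,0,0],"grip": 1},{"slide": [7,24,0],"angular": [0,0,0],"grip": 1},{"slide": [7,24,0.5],"angular": [0,0,0],"grip": 1},{"slide": [7,24,0.5],"angular": [0,0,0],"grip": 1}]}}

```text
time_s: 10.03
ee_pos: [0.5853, 0.034, 0.055]
tool_rot: [-180.0, -1.0, 95.7]
contact_force: [-0.3, 0.1, -4.0]
opening: 0.641
```

```bash
python3 mv.py 590.3 41 55 95.75 -1.03; python3 tile.py 7 0.042;  python3 -c "
from bench import readout;print(readout.sense()['ft_torque'])"
```

```text
t 10.0333 pos [585.3  34.   55. ] rpy [-179.96   -1.     95.69] F [-0.3  0.1 -4. ] op 0.641
slide [6.4 5.6 0.1] ang [-0.04  0.03 -0.06] rows 0.2
top [258. 225.] 182 [0.5775 0.1395 0.0421] slope x,y deg [ 0.22 -0.82] [0.547 0.13  0.038] [0.604 0.15  0.047]
   edge hi-x yaw 0.01 x@y=0: 604.6 std 0.0
   edge lo-x yaw 0.13 x@y=0: 544.2 std 0.0
top [241. 227.] 234 [0.5718 0.1762 0.0419] slope x,y deg [-0.28  0.64] [0.543 0.163 0.037] [0.599 0.189 0.047]
   edge hi-x yaw 0.01 x@y=0: 602.4 std 0.0
   edge lo-x yaw 10.91 x@y=0: 574.3 std 0.55
top [284. 230.] 80 [0.5663 0.0797 0.0419] slope x,y deg [-1.89  0.28] [0.554 0.069 0.038] [0.579 0.087 0.046]
   edge hi-x yaw -16.73 x@y=0: 557.2 std 0.55
   edge lo-x yaw 0.09 x@y=0: 550.8 std 0.0
scene [301. 213.] 94 [0.5769 0.1474 0.0403] slope x,y deg [ 0.8  -3.11] [0.548 0.137 0.036] [0.602 0.158 0.044]
scene [255. 233.] 198 [0.5939 0.0056 0.0403] slope x,y deg [-0.09 -2.36] [ 0.562 -0.011  0.036] [0.622 0.025 0.046]
[-0.306264    0.02893949  0.07141106]
```

View pics/top7.png

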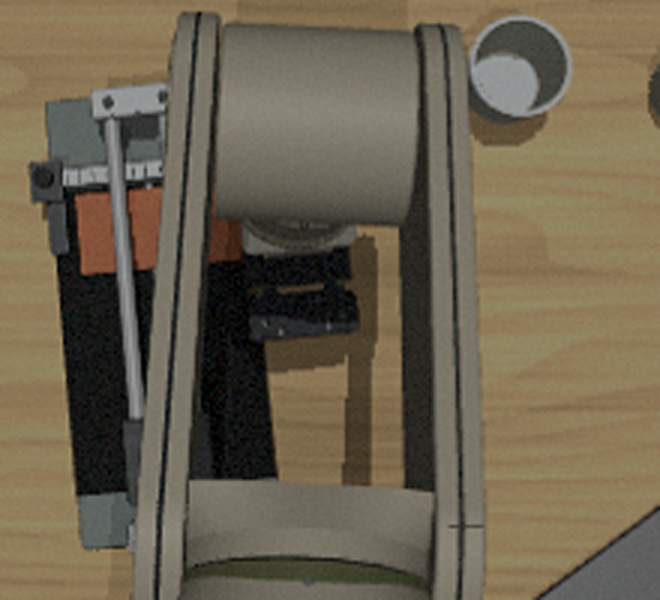

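View pics/scene7.png

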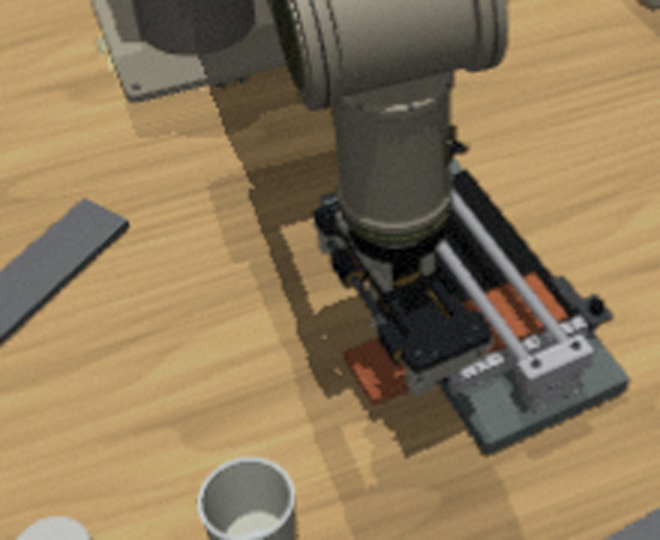

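Top view: a ~5 mm gap to the fence and the stop remains; tile top at 42 mm, i.e. right at deck contact. I'll lower in small steps to feel the deck.

Emit:
{"name": "carry_out", "arguments": {"steps": [{"slide": [0,0,0.5],"angular": [0,0,0],"grip": 1},{"slide": [0,0,0.5],"angular": [0,0,0],"grip": 1},{"slide": [0,0,0.5],"angular": [0,0,0],"grip": 1}]}}

```text
time_s: 10.38
ee_pos: [0.5855, 0.034, 0.0549]
tool_rot: [-180.0, -1.0, 95.7]
contact_force: [0.7, 0.3, -2.5]
opening: 0.64
```

Emit:
{"name": "carry_out", "arguments": {"steps": [{"slide": [0,0,0.5],"angular": [0,0,0],"grip": 1},{"slide": [0,0,0.5],"angular": [0,0,0],"grip": 1},{"slide": [0,0,0.5],"angular": [0,0,0],"grip": 1}]}}

```text
time_s: 10.63
ee_pos: [0.5855, 0.034, 0.0546]
tool_rot: [-180.0, -1.0, 95.7]
contact_force: [-2.3, -1.3, 0.9]
opening: 0.638
```

```bash
python3 mv.py 590.3 41 55 95.75 -1.03;  python3 -c "
from bench import readout;print(readout.sense()['ft_torque'])"
```

```text
t 10.6333 pos [585.5  34.   54.6] rpy [-180.     -0.99   95.68] F [-2.3 -1.3  0.9] op 0.638
slide [ 6.5  5.4 -0.2] ang [-0.    0.04 -0.07] rows 0.2
[-0.3836265   0.53812882  0.0120249 ]
```

Emit:
{"name": "carry_out", "arguments": {"steps": [{"slide": [0,1,0],"angular": [0,0,0],"grip": 1},{"slide": [0,2,0],"angular": [0,0,0],"grip": 1},{"slide": [0,3,0],"angular": [0,0,0],"grip": 1},{"slide": [0,3.5,0],"angular": [0,0,0],"grip": 1},{"slide": [0,3.5,0],"angular": [0,0,0],"grip": 1}]}}

```text
time_s: 11.05
ee_pos: [0.5892, 0.0345, 0.0545]
tool_rot: [180.0, -1.0, 95.7]
contact_force: [-3.8, -0.3, 4.2]
opening: 0.637
```

Emit:
{"name": "carry_out", "arguments": {"steps": [{"slide": [0,0.5,0],"angular": [0,0,0],"grip": 1},{"slide": [0,1,0],"angular": [0,0,0],"grip": 1},{"slide": [0,1,0],"angular": [0,0,0],"grip": 1}]}}

```text
time_s: 11.3
ee_pos: [0.5901, 0.0345, 0.0544]
tool_rot: [-180.0, -1.0, 95.7]
contact_force: [-4.4, -0.3, 3.5]
opening: 0.64
```

Emit:
{"name": "carry_out", "arguments": {"steps": [{"slide": [0,0.5,0],"angular": [0,0,0],"grip": 1},{"slide": [0,1,0],"angular": [0,0,0],"grip": 1},{"slide": [0,1,0],"angular": [0,0,0],"grip": 1}]}}

```text
time_s: 11.55
ee_pos: [0.5911, 0.0346, 0.0544]
tool_rot: [-180.0, -1.0, 95.7]
contact_force: [-3.7, -0.1, 3.9]
opening: 0.636
```

```bash
python3 mv.py 590.3 41 55 95.75 -1.03;  python3 -c "
from bench import readout;print(readout.sense()['ft_torque'])"
```

```text
t 11.55 pos [591.1  34.6  54.4] rpy [-180.     -1.     95.68] F [-3.7 -0.1  3.9] op 0.636
slide [ 6.4 -0.2 -0.5] ang [ 0.    0.03 -0.07] rows 0.2
[-0.10426062  0.89397499  0.10459303]
```

Emit:
{"name": "carry_out", "arguments": {"steps": [{"slide": [0,0.5,0],"angular": [0,0,0],"grip": 1},{"slide": [0,1,0],"angular": [0,0,0],"grip": 1},{"slide": [0,1,0],"angular": [0,0,0],"grip": 1}]}}

```text
time_s: 11.8
ee_pos: [0.5921, 0.0347, 0.0544]
tool_rot: [-180.0, -1.0, 95.7]
contact_force: [-5.8, -0.4, 3.3]
opening: 0.639
```

Emit:
{"name": "carry_out", "arguments": {"steps": [{"slide": [0,0.5,0],"angular": [0,0,0],"grip": 1},{"slide": [0,1,0],"angular": [0,0,0],"grip": 1},{"slide": [0,1,0],"angular": [0,0,0],"grip": 1}]}}

```text
time_s: 12.05
ee_pos: [0.5926, 0.0347, 0.0543]
tool_rot: [-179.9, -1.0, 95.7]
contact_force: [-7.2, -1.4, 5.8]
opening: 0.64
```

```bash
python3 mv.py 590.3 41 55 95.75 -1.03;  python3 -c "
from bench import readout;print(readout.sense()['ft_torque'])"
```

```text
t 12.05 pos [592.6  34.7  54.3] rpy [-179.94   -1.     95.69] F [-7.2 -1.4  5.8] op 0.64
slide [ 6.5 -1.7 -0.6] ang [-0.06  0.03 -0.06] rows 0.2
[-0.18457197  1.26180014  0.16458179]
```

Fence contact felt at TCP x ≈ 0.592. Now along the fence towards the stop.

Emit:
{"name": "carry_out", "arguments": {"steps": [{"slide": [1,0,0],"angular": [0,0,0],"grip": 1},{"slide": [2,0,0],"angular": [0,0,0],"grip": 1},{"slide": [3,0,0],"angular": [0,0,0],"grip": 1},{"slide": [4,0,0],"angular": [0,0,0],"grip": 1},{"slide": [4,0,0],"angular": [0,0,0],"grip": 1}]}}

```text
time_s: 12.47
ee_pos: [0.5925, 0.0363, 0.0545]
tool_rot: [-179.9, -0.8, 95.7]
contact_force: [-6.5, -10.7, 5.9]
opening: 0.638
```

Emit:
{"name": "carry_out", "arguments": {"steps": [{"slide": [0.5,0,0],"angular": [0,0,0],"grip": 1},{"slide": [1,0,0],"angular": [0,0,0],"grip": 1},{"slide": [1,0,0],"angular": [0,0,0],"grip": 1}]}}

```text
time_s: 12.72
ee_pos: [0.5924, 0.0371, 0.0545]
tool_rot: [-179.9, -0.8, 95.6]
contact_force: [-7.2, -12.1, 6.2]
opening: 0.639
```

Emit:
{"name": "carry_out", "arguments": {"steps": [{"slide": [0.5,0,0],"angular": [0,0,0],"grip": 1},{"slide": [1,0,0],"angular": [0,0,0],"grip": 1},{"slide": [1,0,0],"angular": [0,0,0],"grip": 1}]}}

```text
time_s: 12.97
ee_pos: [0.5922, 0.0381, 0.0545]
tool_rot: [-179.9, -0.8, 95.6]
contact_force: [-7.2, -13.1, 6.4]
opening: 0.638
```

```bash
python3 mv.py 592.3 41 55 95.75 -1.03;  python3 -c "
from bench import readout;print(readout.sense()['ft_torque'])"
```

```text
t 12.9667 pos [592.2  38.1  54.5] rpy [-179.94   -0.78   95.65] F [ -7.2 -13.1   6.4] op 0.638
slide [ 2.9  0.3 -0.4] ang [-0.06  0.25 -0.1 ] rows 0.1
[-2.32561486  1.28275086  0.13327158]
```

Emit:
{"name": "carry_out", "arguments": {"steps": [{"slide": [0.5,0,0],"angular": [0,0,0],"grip": 1},{"slide": [1,0,0],"angular": [0,0,0],"grip": 1},{"slide": [1.5,0,0],"angular": [0,0,0],"grip": 1},{"slide": [2,0,0],"angular": [0,0,0],"grip": 1},{"slide": [2,0,0],"angular": [0,0,0],"grip": 1}]}}

```text
time_s: 13.38
ee_pos: [0.5921, 0.04, 0.0546]
tool_rot: [-179.9, -0.8, 95.6]
contact_force: [-8.3, -13.0, 6.6]
opening: 0.641
```

```bash
python3 mv.py 592.3 41 55 95.75 -1.03; python3 tile.py 8 0.042
```

```text
t 13.3833 pos [592.1  40.   54.6] rpy [-179.94   -0.77   95.64] F [ -8.3 -13.    6.6] op 0.641
slide [ 1.   0.3 -0.4] ang [-0.05  0.26 -0.11] rows 0.0
top [240. 224.] 287 [0.5774 0.1794 0.0433] slope x,y deg [0.19 0.05] [0.549 0.165 0.039] [0.606 0.193 0.048]
   edge hi-x yaw 9.52 x@y=0: 638.3 std 0.57
   edge lo-x yaw 6.77 x@y=0: 569.0 std 0.64
top [255. 220.] 54 [0.5905 0.1466 0.0425] slope x,y deg [ 3.39 -8.25] [0.561 0.143 0.039] [0.608 0.151 0.049]Traceback (most recent call last):
  File "tile.py", line 21, in <module>
    E=onz(d,np.c_[U,V],zt)[:,:2]*1000; p=np.polyfit(E[:,1],E[:,0],1); r=E[:,0]-np.polyval(p,E[:,1]); g=abs(r)<2*r.std()+.5
      ~~~^^^^^^^^^^^^^^^^^
  File "h.py", line 8, in onz
    o,r=ray(d,uv); return o+r*((z-o[2])/r[:,2])[:,None]
        ~~~^^^^^^
  File "h.py", line 4, in ray
    p=cv2.undistortPoints(np.array(uv,float).reshape(-1,1,2),d["mtx"],d["dist_coeffs"]).reshape(-1,2)
      ~~~~~~~~~~~~~~~~~~~^^^^^^^^^^^^^^^^^^^^^^^^^^^^^^^^^^^^^^^^^^^^^^^^^^^^^^^^^^^^^^
cv2.error: OpenCV(4.12.0) /io/opencv/modules/calib3d/src/undistort.dispatch.cpp:347: error: (-215:Assertion failed) CV_IS_MAT(_src) && CV_IS_MAT(_dst) && (_src->rows == 1 || _src->cols == 1) && (_dst->rows == 1 || _dst->cols == 1) && _src->cols + _src->rows - 1 == _dst->rows + _dst->cols - 1 && (CV_MAT_TYPE(_src->type) == CV_32FC2 || CV_MAT_TYPE(_src->type) == CV_64FC2) && (CV_MAT_TYPE(_dst->type) == CV_32FC2 || CV_MAT_TYPE(_dst->type) == CV_64FC2) in function 'cvUndistortPointsInternal'
```

View pics/top8.png

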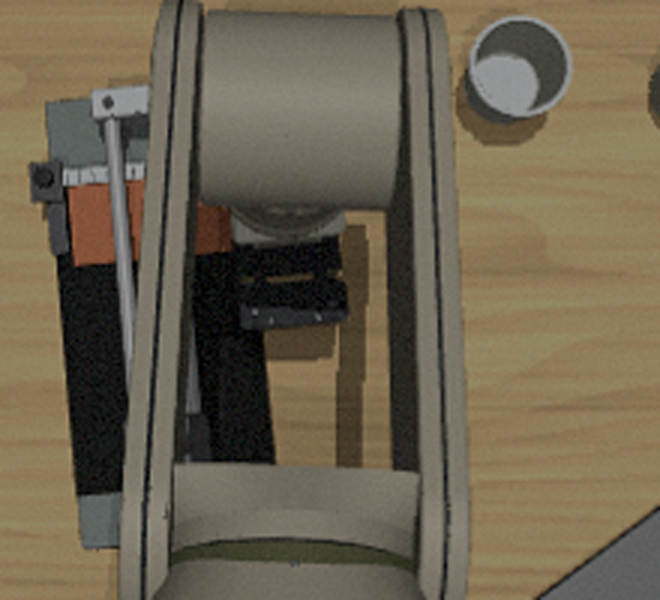

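The tile lies along the fence now, and the end gap to the stop is only a pixel or two (zoomed col ~68). I'll press on in small steps.

Emit:
{"name": "carry_out", "arguments": {"steps": [{"slide": [0.5,0,0],"angular": [0,0,0],"grip": 1},{"slide": [1,0,0],"angular": [0,0,0],"grip": 1},{"slide": [1.5,0,0],"angular": [0,0,0],"grip": 1},{"slide": [1.5,0,0],"angular": [0,0,0],"grip": 1}]}}

```text
time_s: 13.77
ee_pos: [0.592, 0.0415, 0.0547]
tool_rot: [-179.9, -0.8, 95.6]
contact_force: [-7.9, -12.4, 7.1]
opening: 0.636
```

Emit:
{"name": "carry_out", "arguments": {"steps": [{"slide": [0.5,0,0],"angular": [0,0,0],"grip": 1},{"slide": [1,0,0],"angular": [0,0,0],"grip": 1},{"slide": [1.5,0,0],"angular": [0,0,0],"grip": 1},{"slide": [1.5,0,0],"angular": [0,0,0],"grip": 1}]}}

```text
time_s: 14.1
ee_pos: [0.5919, 0.0421, 0.0547]
tool_rot: [-179.9, -0.7, 95.6]
contact_force: [-6.8, -16.8, 6.3]
opening: 0.635
```

```bash
python3 mv.py 592.3 41 55 95.75 -1.03;  python3 -c "
from bench import readout;print(readout.sense()['ft_torque'])"
```

```text
t 14.1 pos [591.9  42.1  54.7] rpy [-179.94   -0.69   95.64] F [ -6.8 -16.8   6.3] op 0.635
slide [-1.1  0.3 -0.3] ang [-0.06  0.34 -0.11] rows 0.0
[-3.07603965  1.19912051  0.15553653]
```

Stop contact felt at TCP y ≈ 0.042. Before pressing firmly I'll look closely at the corner.

Run:
```python
from bench import eyes
from h import *
d=eyes.snapshot("top"); np.savez("top9.npz",**d)
im=d["image"][195:245,215:275,::-1]; im=np.clip(im.astype(float)*1.6,0,255).astype(np.uint8)
cv2.imwrite("pics/top9.png",cv2.resize(im,None,fx=12,fy=12,interpolation=cv2.INTER_CUBIC))
d=eyes.snapshot("scene"); np.savez("scene9.npz",**d)
im=d["image"][185:245,240:340,::-1]; im=np.clip(im.astype(float)*1.6,0,255).astype(np.uint8)
cv2.imwrite("pics/scene9.png",cv2.resize(im,None,fx=8,fy=8,interpolation=cv2.INTER_CUBIC))
```

```text
(no output)
```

View pics/top9.png

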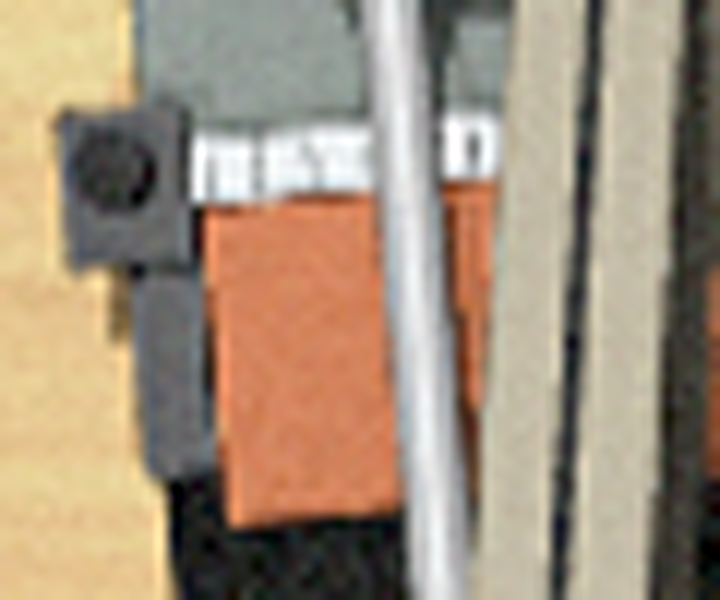

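View pics/scene9.png

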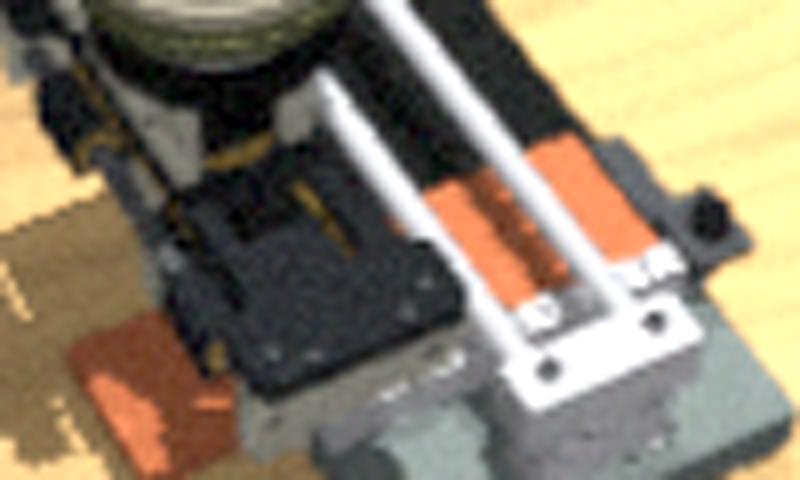

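The dark strip between stop and tile end (~1 px) could be stop side face or a ~1 mm gap. I'll push further in y and see whether it moves.

Emit:
{"name": "carry_out", "arguments": {"steps": [{"slide": [0.5,0,0],"angular": [0,0,0],"grip": 1},{"slide": [1,0,0],"angular": [0,0,0],"grip": 1},{"slide": [1,0,0],"angular": [0,0,0],"grip": 1},{"slide": [1,0,0],"angular": [0,0,0],"grip": 1}]}}

```text
time_s: 14.53
ee_pos: [0.5918, 0.0421, 0.0547]
tool_rot: [-179.9, -0.6, 95.6]
contact_force: [-5.8, -20.9, 5.6]
opening: 0.639
```

Emit:
{"name": "carry_out", "arguments": {"steps": [{"slide": [0.5,0,0],"angular": [0,0,0],"grip": 1},{"slide": [1,0,0],"angular": [0,0,0],"grip": 1},{"slide": [1,0,0],"angular": [0,0,0],"grip": 1},{"slide": [1,0,0],"angular": [0,0,0],"grip": 1}]}}

```text
time_s: 14.87
ee_pos: [0.5919, 0.0422, 0.0547]
tool_rot: [-179.9, -0.5, 95.6]
contact_force: [-6.6, -24.9, 5.9]
opening: 0.633
```

```bash
python3 mv.py 592.3 41 55 95.75 -1.03;  python3 -c "
from bench import readout;print(readout.sense()['ft_torque'])"
```

```text
t 14.8667 pos [591.9  42.2  54.7] rpy [-179.94   -0.54   95.61] F [ -6.6 -24.9   5.9] op 0.633
slide [-1.2  0.3 -0.3] ang [-0.05  0.49 -0.14] rows 0.0
[-4.4881983   1.06744242  0.17044324]
```

Position holds at y = 42.1 mm while the force climbs 4 N/mm, so this is rigid stop contact (~13 N beyond friction). The tool tilt has yielded 0.5°; I'll restore it, press x firmly, add a slight yaw so the far end bears on the fence too, and raise the grip to 60 N.

Emit:
{"name": "carry_out", "arguments": {"newtons": 60, "steps": [{"slide": [0,0,0],"angular": [0,0.2,0.1],"grip": 1},{"slide": [0,0.5,0.2],"angular": [0,0.4,0.2],"grip": 1},{"slide": [0,1,0.4],"angular": [0,0.5,0.4],"grip": 1},{"slide": [0,1.5,0.5],"angular": [0,0.5,0.4],"grip": 1},{"slide": [0,1.5,0.5],"angular": [0,0.5,0.4],"grip": 1},{"slide": [0,1.5,0.5],"angular": [0,0.5,0.4],"grip": 1}]}}

```text
time_s: 15.37
ee_pos: [0.592, 0.0421, 0.0546]
tool_rot: [-179.8, -1.0, 95.3]
contact_force: [-16.7, -27.4, 16.2]
opening: 0.638
```

```bash
python3 mv.py 592.3 41 55 95.75 -1.03;  python3 -c "
from bench import readout;print(readout.sense()['ft_torque'])"
```

```text
t 15.3667 pos [592.   42.1  54.6] rpy [-179.76   -1.02   95.28] F [-16.7 -27.4  16.2] op 0.638
slide [-1.1  0.2 -0.4] ang [-0.24  0.01 -0.47] rows 0.0
[-4.77720022  2.61294264  1.04832945]
```

Position stays put while Fx rose to ~17 N: solid fence contact, resultant within the fence. But Fz rose to +16 N; pressing on the overhang could lift the far end, so I'll check the tile's flatness.

```bash
cat > flat.py <<'E'
from h import *
from bench import eyes
import sys
tag=sys.argv[1]
if len(sys.argv)>2:
    for n in("top","scene"):
        d=eyes.snapshot(n); np.savez(f"{n}{tag}.npz",**d)
for n in("top","scene"):
    d=load(n+tag); C=cloud(d); Z=C[:,:,2]; m=terra(d); m=cv2.erode(m,np.ones((3,3)))>0
    X,Y=C[:,:,0]*1000,C[:,:,1]*1000
    t=np.radians(5.75); dx,dy=X-611,Y-137.5; cx=np.cos(t)*dx+np.sin(t)*dy; cy=-np.sin(t)*dx+np.cos(t)*dy
    def z(k,nm):
        q=Z[k]; q=q[abs(q-np.median(q))<.005] if k.sum() else q
        if len(q)>15: print(n+tag,nm,len(q),(q.mean()*1000).round(2),"+-",(q.std()/np.sqrt(len(q))*1000).round(2), end=" | ")
    ok=(Z>0.0)&(Z<.06)
    T=m&ok&(abs(cx+30)<40)
    for a in range(-140,61,20): z(T&(cy>a)&(cy<a+20),f"tile cy{a}")
    z(ok&~m&(cx<-75)&(cx>-160)&(cy>32)&(cy<62),"deckL")
    z(ok&(Z>.04)&(cx>2)&(cx<10)&(cy>30)&(cy<60),"fence")
    print()
E
for k in 0 7 8 9; do python3 flat.py $k; done; python3 flat.py 10 snap
```

```text
top0 deckL 497 29.73 +- 0.08 | top0 fence 48 46.08 +- 0.22 | 
scene0 deckL 113 28.4 +- 0.15 | 
top7 tile cy-60 69 41.83 +- 0.22 | top7 tile cy-20 31 41.92 +- 0.3 | top7 tile cy0 151 42.08 +- 0.13 | top7 tile cy20 88 41.69 +- 0.16 | top7 tile cy40 146 42.0 +- 0.15 | top7 deckL 511 29.89 +- 0.08 | top7 fence 47 45.93 +- 0.25 | 
scene7 tile cy-140 132 40.35 +- 0.15 | scene7 tile cy-120 34 39.85 +- 0.25 | scene7 tile cy0 84 40.39 +- 0.16 | scene7 tile cy40 23 39.89 +- 0.28 | scene7 deckL 114 27.79 +- 0.15 | 
top8 tile cy-60 87 41.84 +- 0.18 | top8 tile cy-40 23 41.51 +- 0.27 | top8 tile cy0 53 42.34 +- 0.22 | top8 tile cy20 89 43.46 +- 0.19 | top8 tile cy40 198 43.16 +- 0.11 | top8 deckL 503 29.83 +- 0.07 | top8 fence 46 45.81 +- 0.24 | 
top9 tile cy-60 63 41.94 +- 0.22 | top9 tile cy-40 51 42.31 +- 0.26 | top9 tile cy0 16 42.29 +- 0.51 | top9 tile cy20 89 42.91 +- 0.19 | top9 tile cy40 216 42.89 +- 0.12 | top9 deckL 497 29.73 +- 0.08 | top9 fence 49 45.92 +- 0.21 | 
scene9 tile cy-140 122 39.64 +- 0.14 | scene9 tile cy-120 85 39.7 +- 0.15 | scene9 tile cy0 77 41.21 +- 0.16 | scene9 tile
[... 254 characters left out ...]
8 +- 0.08 | top10 fence 47 45.77 +- 0.27 | 
scene10 tile cy-140 116 39.65 +- 0.14 | scene10 tile cy-120 88 39.69 +- 0.16 | scene10 tile cy0 78 41.4 +- 0.15 | scene10 tile cy40 54 41.47 +- 0.19 | scene10 deckL 110 28.03 +- 0.15 | Traceback (most recent call last):
  File "flat.py", line 9, in <module>
    d=load(n+tag); C=cloud(d); Z=C[:,:,2]; m=terra(d); m=cv2.erode(m,np.ones((3,3)))>0
  File "h.py", line 2, in load
    def load(n): return dict(np.load(n+".npz"))
                             ~~~~~~~^^^^^^^^^^
    fid = stack.enter_context(open(os.fspath(file), "rb"))
                              ~~~~^^^^^^^^^^^^^^^^^^^^^^^
FileNotFoundError: [Errno 2] No such file or directory: 'scene8.npz'
```

Useful check: the far end is raised ~1.1 mm (slope ~0.5°), because the press on the overhang levers the tile over the deck edge. I'll unload the down press and tilt the far end back down.

Emit:
{"name": "carry_out", "arguments": {"steps": [{"slide": [0,0,-0.3],"angular": [0,-0.2,0],"grip": 1},{"slide": [0,0,-0.6],"angular": [0,-0.4,0],"grip": 1},{"slide": [0,0,-1],"angular": [0,-0.6,0],"grip": 1},{"slide": [0,0,-1],"angular": [0,-0.8,0],"grip": 1},{"slide": [0,0,-1],"angular": [0,-1,0],"grip": 1},{"slide": [0,0,-1],"angular": [0,-1,0],"grip": 1}]}}

```text
time_s: 15.97
ee_pos: [0.5919, 0.0424, 0.0547]
tool_rot: [-179.8, -0.0, 95.3]
contact_force: [-12.1, -24.6, 8.5]
opening: 0.638
```

```bash
python3 mv.py 592.3 41 55 95.75 -1.03;  python3 -c "
from bench import readout;print(readout.sense()['ft_torque'])"; python3 flat.py 11 snap
```

```text
t 15.9667 pos [591.9  42.4  54.7] rpy [-1.7976e+02 -3.0000e-02  9.5280e+01] F [-12.1 -24.6   8.5] op 0.638
slide [-1.4  0.3 -0.3] ang [-0.24  1.   -0.47] rows 0.0
[-4.51864653  1.86664852  0.92942465]
top11 tile cy-60 44 42.01 +- 0.29 | top11 tile cy-40 77 42.32 +- 0.2 | top11 tile cy20 84 42.64 +- 0.15 | top11 tile cy40 214 43.03 +- 0.12 | top11 deckL 443 29.87 +- 0.08 | top11 fence 50 46.18 +- 0.2 | 
scene11 tile cy-140 120 39.78 +- 0.14 | scene11 tile cy-120 92 39.98 +- 0.14 | scene11 tile cy0 78 41.25 +- 0.17 | scene11 tile cy40 52 41.57 +- 0.22 | scene11 deckL 117 28.0 +- 0.15 |
```

The tool turned 1° but the tile stays sloped. Stop and fence friction now hold the far end up and the pads slipped. So I'll back off both pushes slightly, lift a little, then re-level and re-seat with almost no down force at the overhang.

Emit:
{"name": "carry_out", "arguments": {"steps": [{"slide": [-2,-1,0],"angular": [0,0,0],"grip": 1},{"slide": [-4,-2,-0.5],"angular": [0,0,-0.2],"grip": 1},{"slide": [-6,-3,-1],"angular": [0,0,-0.4],"grip": 1},{"slide": [-8,-4.5,-2],"angular": [0,0,-0.4],"grip": 1},{"slide": [-9,-5.5,-3],"angular": [0,0,-0.4],"grip": 1},{"slide": [-9,-5.5,-3.5],"angular": [0,0,-0.4],"grip": 1},{"slide": [-9,-5.5,-3.5],"angular": [0,0,-0.4],"grip": 1},{"slide": [-9,-5.5,-3.5],"angular": [0,0,-0.4],"grip": 1}]}}

```text
time_s: 16.73
ee_pos: [0.5887, 0.0386, 0.0585]
tool_rot: [180.0, -0.5, 95.7]
contact_force: [1.5, 0.6, -2.5]
opening: 0.637
```

```bash
python3 mv.py 592.3 41 55 95.75 -1.03;  python3 -c "
from bench import readout;print(readout.sense()['ft_torque'])"; python3 flat.py 12 snap
```

```text
t 16.7333 pos [588.7  38.6  58.5] rpy [179.99  -0.5   95.69] F [ 1.5  0.6 -2.5] op 0.637
slide [2.  3.8 3.6] ang [ 0.01  0.53 -0.06] rows 0.1
[-0.26077073  0.03874437  0.03901716]
top12 tile cy-60 84 44.77 +- 0.2 | top12 tile cy-40 28 44.32 +- 0.41 | top12 tile cy0 37 44.24 +- 0.27 | top12 tile cy20 90 44.34 +- 0.2 | top12 tile cy40 189 44.11 +- 0.13 | top12 deckL 503 29.75 +- 0.08 | top12 fence 49 46.05 +- 0.24 | 
scene12 tile cy-140 137 44.27 +- 0.13 | scene12 tile cy-120 68 43.87 +- 0.2 | scene12 tile cy0 87 42.7 +- 0.16 | scene12 tile cy40 50 42.09 +- 0.2 | scene12 deckL 116 28.1 +- 0.15 |
```

Free of the deck, the tile hangs ~0.5° far end down. I'll take out 0.3° of that so the far end still touches first, then lower gently.

Emit:
{"name": "carry_out", "arguments": {"steps": [{"slide": [0,0,1],"angular": [0,0.2,0],"grip": 1},{"slide": [0,0,2],"angular": [0,0.3,0],"grip": 1},{"slide": [0,0,2.5],"angular": [0,0.3,0],"grip": 1},{"slide": [0,0,3],"angular": [0,0.3,0],"grip": 1},{"slide": [0,0,3],"angular": [0,0.3,0],"grip": 1},{"slide": [0,0,3],"angular": [0,0.3,0],"grip": 1}]}}

```text
time_s: 17.33
ee_pos: [0.5886, 0.0384, 0.0554]
tool_rot: [-180.0, -0.8, 95.7]
contact_force: [0.5, 0.2, -4.1]
opening: 0.636
```

```bash
python3 mv.py 592.3 41 55 95.75 -1.03;  python3 -c "
from bench import readout;print(readout.sense()['ft_torque'])"; python3 flat.py 13 snap
```

```text
t 17.3333 pos [588.6  38.4  55.4] rpy [-179.99   -0.8    95.68] F [ 0.5  0.2 -4.1] op 0.636
slide [2.2 4.  0.5] ang [-0.01  0.23 -0.07] rows 0.1
[-0.19858757  0.07550256 -0.02310375]
top13 tile cy-60 90 42.16 +- 0.19 | top13 tile cy0 81 41.91 +- 0.17 | top13 tile cy20 86 42.15 +- 0.18 | top13 tile cy40 185 41.99 +- 0.12 | top13 deckL 502 29.81 +- 0.08 | top13 fence 47 46.22 +- 0.24 | 
scene13 tile cy-140 135 40.65 +- 0.12 | scene13 tile cy-120 63 40.66 +- 0.18 | scene13 tile cy0 79 40.51 +- 0.16 | scene13 tile cy40 42 40.39 +- 0.18 | scene13 deckL 119 28.23 +- 0.14 |
```

Level and within ~0.2 mm of the deck. Re-seating: x first, then y, watching Fz.

Emit:
{"name": "carry_out", "arguments": {"steps": [{"slide": [0,1,0],"angular": [0,0,0],"grip": 1},{"slide": [0,2,0],"angular": [0,0,0],"grip": 1},{"slide": [0,3,0],"angular": [0,0,0],"grip": 1},{"slide": [0,4,0],"angular": [0,0,0],"grip": 1},{"slide": [0,4.5,0],"angular": [0,0,0],"grip": 1},{"slide": [0,4.5,0],"angular": [0,0,0],"grip": 1}]}}

```text
time_s: 17.93
ee_pos: [0.5923, 0.0388, 0.0552]
tool_rot: [-179.9, -0.8, 95.7]
contact_force: [-4.5, -1.3, -0.1]
opening: 0.635
```

Emit:
{"name": "carry_out", "arguments": {"steps": [{"slide": [1,0,0],"angular": [0,0,0],"grip": 1},{"slide": [2,0,0],"angular": [0,0,0],"grip": 1},{"slide": [3,0,0],"angular": [0,0,0],"grip": 1},{"slide": [4,0,0],"angular": [0,0,0],"grip": 1},{"slide": [4.5,0,0],"angular": [0,0,0],"grip": 1},{"slide": [4.5,0,0],"angular": [0,0,0],"grip": 1}]}}

```text
time_s: 18.43
ee_pos: [0.5919, 0.042, 0.055]
tool_rot: [-179.9, -0.7, 95.7]
contact_force: [-3.9, -7.7, -3.2]
opening: 0.633
```

```bash
python3 mv.py 592.3 41 55 95.75 -1.03;  python3 -c "
from bench import readout;print(readout.sense()['ft_torque'])"; python3 flat.py 14 snap
```

```text
t 18.4333 pos [591.9  42.   55. ] rpy [-179.88   -0.69   95.68] F [-3.9 -7.7 -3.2] op 0.633
slide [-1.   0.3 -0. ] ang [-0.12  0.34 -0.07] rows 0.0
[-1.43822735  0.67073489  0.02453336]
top14 tile cy-60 73 41.67 +- 0.21 | top14 tile cy-40 48 41.8 +- 0.26 | top14 tile cy20 86 41.94 +- 0.16 | top14 tile cy40 214 41.7 +- 0.11 | top14 deckL 502 29.8 +- 0.08 | top14 fence 50 45.97 +- 0.2 | 
scene14 tile cy-140 120 40.26 +- 0.14 | scene14 tile cy-120 93 40.08 +- 0.14 | scene14 tile cy0 75 40.22 +- 0.17 | scene14 tile cy40 52 40.48 +- 0.2 | scene14 deckL 114 28.04 +- 0.15 |
```

Now the tile is flat (41.7–41.9 mm everywhere) and touching both. I'll raise the pushes in both directions.

Emit:
{"name": "carry_out", "arguments": {"steps": [{"slide": [0.5,0.5,0],"angular": [0,0,0.1],"grip": 1},{"slide": [1,1,0],"angular": [0,0,0.2],"grip": 1},{"slide": [1.5,1.5,0],"angular": [0,0,0.2],"grip": 1},{"slide": [2,2,0],"angular": [0,0,0.2],"grip": 1},{"slide": [2,2,0],"angular": [0,0,0.2],"grip": 1},{"slide": [2,2,0],"angular": [0,0,0.2],"grip": 1}]}}

```text
time_s: 19.03
ee_pos: [0.592, 0.0421, 0.055]
tool_rot: [-179.6, -0.5, 95.5]
contact_force: [-14.7, -17.7, 6.0]
opening: 0.635
```

```bash
python3 mv.py 592.3 41 55 95.75 -1.03;  python3 -c "
from bench import readout;print(readout.sense()['ft_torque'])"; python3 flat.py 15 snap
```

```text
t 19.0333 pos [592.   42.1  55. ] rpy [-179.63   -0.53   95.48] F [-14.7 -17.7   6. ] op 0.635
slide [-1.1  0.2 -0. ] ang [-0.36  0.5  -0.27] rows 0.0
[-3.02569381  2.25100803  0.55616147]
top15 tile cy-60 77 42.22 +- 0.2 | top15 tile cy-40 60 42.08 +- 0.23 | top15 tile cy20 88 41.83 +- 0.18 | top15 tile cy40 219 42.26 +- 0.11 | top15 deckL 496 29.79 +- 0.08 | top15 fence 46 45.79 +- 0.24 | 
scene15 tile cy-140 114 40.46 +- 0.14 | scene15 tile cy-120 89 40.13 +- 0.16 | scene15 tile cy0 75 40.44 +- 0.19 | scene15 tile cy40 52 40.21 +- 0.2 | scene15 deckL 116 28.01 +- 0.13 |
```

Emit:
{"name": "carry_out", "arguments": {"steps": [{"slide": [0,0,-0.3],"angular": [-0.1,0,0],"grip": 1},{"slide": [0,0,-0.6],"angular": [-0.2,0,0],"grip": 1},{"slide": [0,0,-0.8],"angular": [-0.3,0,0],"grip": 1},{"slide": [0,0,-0.8],"angular": [-0.3,0,0],"grip": 1},{"slide": [0,0,-0.8],"angular": [-0.3,0,0],"grip": 1}]}}

```text
time_s: 19.55
ee_pos: [0.5919, 0.0421, 0.0549]
tool_rot: [-179.9, -0.5, 95.5]
contact_force: [-9.9, -16.0, -0.7]
opening: 0.64
```

```bash
python3 mv.py 592.3 41 55 95.75 -1.03;  python3 -c "
from bench import readout;print(readout.sense()['ft_torque'])"; python3 flat.py 16 snap
python3 - <<'E'
from h import *
d=load("top16"); im=d["image"][195:245,215:275,::-1]; im=np.clip(im.astype(float)*1.6,0,255).astype(np.uint8)
cv2.imwrite("pics/top16.png",cv2.resize(im,None,fx=12,fy=12,interpolation=cv2.INTER_CUBIC))
# x-slope of the tile, and tile edge vs fence yaw
C=cloud(d); t=np.radians(5.75); dx,dy=C[:,:,0]*1000-611,C[:,:,1]*1000-137.5; cx=np.cos(t)*dx+np.sin(t)*dy; cy=-np.sin(t)*dx+np.cos(t)*dy
m=cv2.erode(terra(d),np.ones((3,3)))>0; k=m&(abs(cx+30)<40)&(cy>-80)&(C[:,:,2]<.06)
A=np.c_[cx[k]+30,cy[k],np.ones(k.sum())]; print("plane",np.linalg.lstsq(A,C[:,:,2][k]*1000,rcond=None)[0].round(4),k.sum())
E
```

```text
t 19.55 pos [591.9  42.1  54.9] rpy [-179.92   -0.54   95.48] F [ -9.9 -16.   -0.7] op 0.64
slide [-1.2  0.3 -0.1] ang [-0.07  0.49 -0.28] rows 0.0
[-3.04119327  1.86280457  0.48796134]
top16 tile cy-60 71 42.31 +- 0.2 | top16 tile cy-40 53 41.61 +- 0.28 | top16 tile cy20 83 41.69 +- 0.22 | top16 tile cy40 217 41.99 +- 0.11 | top16 deckL 499 29.77 +- 0.08 | top16 fence 48 45.94 +- 0.26 | 
scene16 tile cy-140 119 40.28 +- 0.14 | scene16 tile cy-120 94 39.98 +- 0.14 | scene16 tile cy0 76 40.29 +- 0.15 | scene16 tile cy40 50 39.79 +- 0.21 | scene16 deckL 110 28.27 +- 0.14 | 
plane [ 8.30000e-03 -1.08900e-01  4.28008e+01] 1380
```

View pics/top16.png

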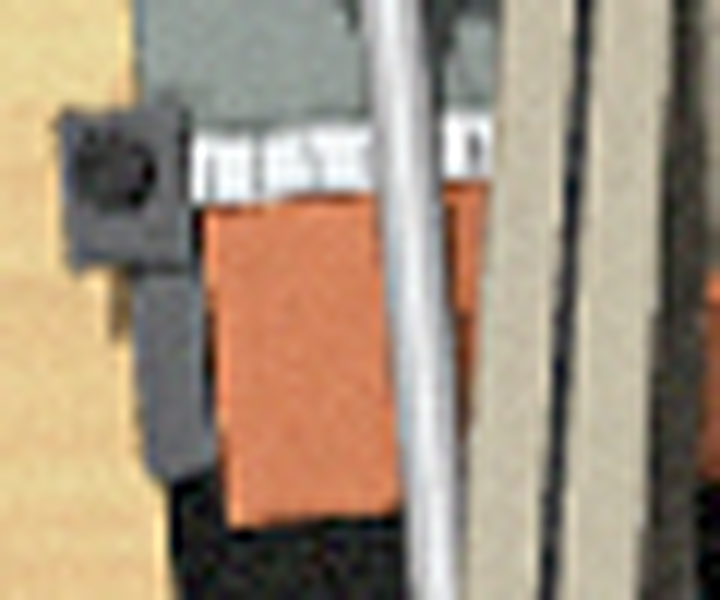

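Tile is flat and both pushes are carried. The thin dark strip between stop and tile end still needs checking: it could be a real ~2 mm gap, with a finger blocked by the deck edge. I'll measure it at sub-pixel level, along with the finger clearance.

Run:
```python
from h import *
t=np.radians(5.75)
def cut(P): 
    dx,dy=P[:,0]*1000-611,P[:,1]*1000-137.5; return np.c_[np.cos(t)*dx+np.sin(t)*dy,-np.sin(t)*dx+np.cos(t)*dy]
d=load("top16"); im=d["image"].astype(int)
for v in (216,220,224,228,232): print(v,[tuple(im[v,u]) for u in range(229,237)])
d0=load("top0"); print("t0",[tuple(d0["image"][224,u].astype(int)) for u in range(229,237)])
# tile end: red-channel half crossing; per row
R=im[:,:,0].astype(float)-im[:,:,2]
out=[]
for v in range(215,236):
    row=R[v,226:245]; hi=np.median(R[v,236:242]); 
    i=np.nonzero((row[:-1]<hi/2)&(row[1:]>=hi/2))[0]
    if len(i): i=i[0]; out.append((226+i+(hi/2-row[i])/(row[i+1]-row[i]),v))
E=cut(onz(d,out,0.042)); print("tile end cy",E[:,1].round(1))
# stop face from depth in both
for n in("top0","top16"):
    dd=load(n); Z=cloud(dd)[:,:,2]; o=[]
    for v in range(218,234):
        # sub-pixel: transition between stop grey and darker neighbour (brightness)
        g=dd["image"][v].astype(float).mean(1); u=np.arange(228,236)
        lo=min(g[231:236]); hi=np.median(g[227:231]); th=(lo+hi)/2
        j=[k for k in range(229,236) if g[k]>=th and g[k+1]<th]
        if j: k=j[0]; o.append((k+(g[k]-th)/(g[k]-g[k+1]),v))
    S=cut(onz(dd,o,0.045)); print(n,"stop cy",S[:,1].round(1), "cx",S[[0,-1],0].round(1))
# gripper points low
for n in("scene16","top16"):
    dd=load(n); C=cloud(dd); c=cut(C.reshape(-1,3)); z=C.reshape(-1,3)[:,2]*1000; m=(cv2.dilate(terra(dd),np.ones((3,3)))==0).ravel()
    for a in range(44,150,12):
        k=m&(z>a)&(z<a+12)&(c[:,1]<-40)&(c[:,1]>-140)&(c[:,0]>-130)&(c[:,0]<80)
        if k.sum()>5: print(n,"z",a,k.sum(),"cx",np.percentile(c[k,0],[3,97]).round(),"cy",np.percentile(c[k,1],[3,97]).round())
```

```text
216 [(np.int64(59), np.int64(59), np.int64(61)), (np.int64(57), np.int64(64), np.int64(65)), (np.int64(36), np.int64(32), np.int64(33)), (np.int64(144), np.int64(88), np.int64(63)), (np.int64(131), np.int64(76), np.int64(50)), (np.int64(134), np.int64(86), np.int64(62)), (np.int64(133), np.int64(81), np.int64(59)), (np.int64(129), np.int64(79), np.int64(53))]
220 [(np.int64(68), np.int64(67), np.int64(71)), (np.int64(63), np.int64(66), np.int64(66)), (np.int64(74), np.int64(75), np.int64(78)), (np.int64(91), np.int64(61), np.int64(40)), (np.int64(137), np.int64(83), np.int64(58)), (np.int64(135), np.int64(84), np.int64(59)), (np.int64(135), np.int64(83), np.int64(59)), (np.int64(132), np.int64(81), np.int64(58))]
224 [(np.int64(62), np.int64(65), np.int64(60)), (np.int64(68), np.int64(72), np.int64(67)), (np.int64(71), np.int64(74), np.int64(77)), (np.int64(33), np.int64(20), np.int64(7)), (np.int64(143), np.int64(91), np.int64(64)), (np.int64(136), np.int64(84), np.int64(61)), (np.int64(134), np.int64(83), np.int64(60)), (np.int64(132), np.int64(82), np.int64(57))]
228 [(np.int64(65
[... 1185 characters left out ...]
op cy [62.7 62.4 62.2 63.  63.1 63.2 63.4 63.6 63.7 62.3 62.5 62.7 62.6 62.4
 62.5 63. ] cx [-13.  -46.9]
top16 stop cy [64.7 61.5 61.8 62.7 63.  63.1 63.4 63.7 63.8 64.  64.3 64.5 64.3 61.8
 63.4] cx [-12.8 -46.8]
scene16 z 44 20 cx [-67.  19.] cy [-102.  -56.]
scene16 z 56 7 cx [-65. -55.] cy [-102.  -86.]
scene16 z 68 7 cx [-57. -53.] cy [-97. -91.]
scene16 z 80 8 cx [-63. -55.] cy [-102.  -95.]
scene16 z 92 9 cx [-70. -57.] cy [-103. -100.]
scene16 z 116 109 cx [-106.   61.] cy [-130.  -63.]
scene16 z 128 304 cx [-105.   60.] cy [-130.  -74.]
scene16 z 140 199 cx [-105.   68.] cy [-130.  -62.]
top16 z 128 116 cx [-92. -65.] cy [-127.  -59.]
top16 z 140 157 cx [-87. -66.] cy [-127.  -59.]
```

The strip is no gap: tile end at cutter y = 62.5 mm against the stop face at 62.3–63.5 mm, and rows 220 and 232 go straight from steel grey to terracotta. The fingers span cutter y −102…−86, clear of the deck edge at −75. Last step is to firm up the x push a little while keeping the down force small.

Emit:
{"name": "carry_out", "arguments": {"steps": [{"slide": [0.3,0.5,-0.1],"angular": [-0.1,0,0],"grip": 1},{"slide": [0.5,1,-0.3],"angular": [-0.1,0,0],"grip": 1},{"slide": [0.5,1.5,-0.4],"angular": [-0.2,0,0],"grip": 1},{"slide": [0.5,1.5,-0.4],"angular": [-0.2,0,0],"grip": 1},{"slide": [0.5,1.5,-0.4],"angular": [-0.2,0,0],"grip": 1},{"slide": [0.5,1.5,-0.4],"angular": [-0.2,0,0],"grip": 1}]}}

```text
time_s: 20.15
ee_pos: [0.592, 0.0422, 0.0549]
tool_rot: [-179.9, -0.5, 95.5]
contact_force: [-16.1, -18.6, 1.8]
opening: 0.637
```

```bash
python3 mv.py 592.3 41 55 95.75 -1.03;  python3 -c "
from bench import readout;print(readout.sense()['ft_torque'])"; python3 flat.py 17 snap
```

```text
t 20.15 pos [592.   42.2  54.9] rpy [-179.94   -0.51   95.47] F [-16.1 -18.6   1.8] op 0.637
slide [-1.2  0.2 -0.1] ang [-0.06  0.52 -0.28] rows 0.0
[-3.58288394  2.91832331  0.54284328]
top17 tile cy-60 70 41.66 +- 0.23 | top17 tile cy-40 53 42.22 +- 0.21 | top17 tile cy20 88 41.93 +- 0.2 | top17 tile cy40 211 41.73 +- 0.12 | top17 deckL 498 29.66 +- 0.07 | top17 fence 47 45.86 +- 0.24 | 
scene17 tile cy-140 123 40.03 +- 0.15 | scene17 tile cy-120 90 40.09 +- 0.14 | scene17 tile cy0 77 40.61 +- 0.18 | scene17 tile cy40 52 39.92 +- 0.25 | scene17 deckL 116 27.96 +- 0.13 |
```

Run:
```python
from h import *
t=np.radians(5.75)
def cut(P): 
    dx,dy=P[:,0]*1000-611,P[:,1]*1000-137.5; return np.c_[np.cos(t)*dx+np.sin(t)*dy,-np.sin(t)*dx+np.cos(t)*dy]
d=load("top17"); R=d["image"][:,:,0].astype(float)-d["image"][:,:,2]
lo,hi=[],[]
for u in list(range(235,247))+list(range(252,256))+list(range(272,290)):
    r=R[:,u]; i=[v for v in range(222,245) if r[v]>=35 and r[v+1]<35]
    if i and r[i[-1]-3]>50: v=i[-1]; lo.append((u,v+(r[v]-35)/(r[v]-r[v+1])))
    i=[v for v in range(200,222) if r[v]<35 and r[v+1]>=35]
    if i and r[i[0]+4]>50: v=i[0]; hi.append((u,v+(35-r[v])/(r[v+1]-r[v])))
for n,X in(("lo",lo),("hi",hi)):
    c=cut(onz(d,X,.042)); p=np.polyfit(c[:,1],c[:,0],1); print(n,len(c),np.c_[c[:,1],c[:,0]].round(1).tolist()[::4],"rel yaw",-np.degrees(p[0]).round(2))
for n in("top0","top17"):
    dd=load(n); m=terra(dd); C=cloud(dd);
    Z=C[:,:,2]
    for nm,b in(("cup",(150,205,360,405)),("jar",(155,200,425,470))):
        P=C[b[0]:b[1],b[2]:b[3]].reshape(-1,3); Q=P[(P[:,2]>.05)&(P[:,2]<.1)]; print(n,nm,Q.mean(0).round(3),len(Q))
    k=m[190:255,110:180]; ys,xs=np.nonzero(k); print(n,"sq",xs.mean().round(2),ys.mean().round(2))
a,b=load("scene0")["image"].astype(int),load("scene17")["image"]
cv2.imwrite("pics/final.png",np.hstack([load("top17")["image"][140:380,130:480,::-1],b[100:340,110:460,::-1]]))
```

```text
lo 15 [[58.8, -59.3], [49.8, -59.0], [40.8, -58.9], [-31.2, -58.8]] rel yaw 0.43
hi 16 [[53.8, 1.3], [44.7, 1.6], [35.6, 1.3], [13.0, 1.3]] rel yaw -15.29
top0 cup [ 0.695 -0.141  0.068] 390
top0 jar [ 0.683 -0.28   0.078] 811
top0 sq 32.69 32.84
top17 cup [ 0.695 -0.141  0.068] 384
top17 jar [ 0.683 -0.28   0.079] 802
top17 sq 32.74 32.84
```

View pics/final.png

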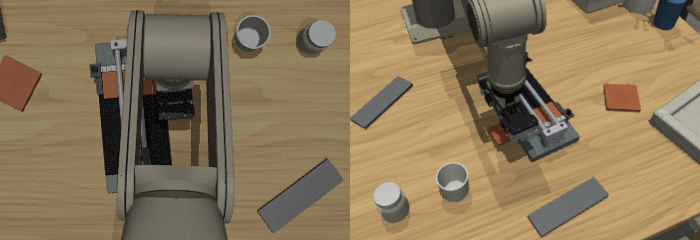

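The lower edge hints at up to ~0.3° of yaw, which is within measurement noise. To be sure the far end bears on the fence, I'll add a little yaw moment and see whether the edge moves.

Emit:
{"name": "carry_out", "arguments": {"steps": [{"slide": [0,0,0],"angular": [0,0,0.1],"grip": 1},{"slide": [0,0,0],"angular": [0,0,0.2],"grip": 1},{"slide": [0,0,0],"angular": [0,0,0.3],"grip": 1},{"slide": [0,0,0],"angular": [0,0,0.4],"grip": 1},{"slide": [0,0,0],"angular": [0,0,0.5],"grip": 1},{"slide": [0,0,0],"angular": [0,0,0.5],"grip": 1},{"slide": [0,0,0],"angular": [0,0,0.5],"grip": 1},{"slide": [0,0,0],"angular": [0,0,0.5],"grip": 1}]}}

```text
time_s: 20.92
ee_pos: [0.5919, 0.0422, 0.0549]
tool_rot: [-179.9, -0.5, 95.1]
contact_force: [-15.2, -18.9, 3.5]
opening: 0.64
```

```bash
python3 mv.py 592.3 41 55 95.75 -1.03;  python3 -c "
from bench import readout;print(readout.sense()['ft_torque'])"; python3 flat.py 18 snap
python3 - <<'E'
from h import *
t=np.radians(5.75)
def cut(P): 
    dx,dy=P[:,0]*1000-611,P[:,1]*1000-137.5; return np.c_[np.cos(t)*dx+np.sin(t)*dy,-np.sin(t)*dx+np.cos(t)*dy]
for s in ("14","15","16","17","18"):
    d=load("top"+s); R=d["image"][:,:,0].astype(float)-d["image"][:,:,2]; lo=[]
    for u in list(range(235,247))+list(range(276,290)):
        r=R[:,u]; i=[v for v in range(222,245) if r[v]>=35 and r[v+1]<35]
        if i and r[i[-1]-3]>50: v=i[-1]; lo.append((u,v+(r[v]-35)/(r[v]-r[v+1])))
    c=cut(onz(d,lo,.042)); f=c[:,1]>20; print(s,"far",c[f].mean(0).round(2),c[f,0].std().round(2),"near",c[~f].mean(0).round(2) if (~f).any() else None,(~f).sum())
    hi=[]
    for u in range(234,246):
        r=R[:,u]; i=[v for v in range(200,222) if r[v]<35 and r[v+1]>=35]
        if i: v=i[0]; hi.append((u,v+(35-r[v])/(r[v+1]-r[v])))
    c=cut(onz(d,hi,.042)); print("   far hi",c.mean(0).round(2))
E
```

```text
t 20.9167 pos [591.9  42.2  54.9] rpy [-179.93   -0.48   95.05] F [-15.2 -18.9   3.5] op 0.64
slide [-1.2  0.3 -0.1] ang [-0.06  0.55 -0.7 ] rows 0.0
[-3.61945256  2.87895397  1.43205626]
top18 tile cy-60 67 42.01 +- 0.2 | top18 tile cy-40 58 41.57 +- 0.22 | top18 tile cy20 89 42.06 +- 0.17 | top18 tile cy40 213 41.8 +- 0.12 | top18 deckL 493 29.79 +- 0.08 | top18 fence 48 45.35 +- 0.18 | 
scene18 tile cy-140 121 40.27 +- 0.15 | scene18 tile cy-120 89 40.16 +- 0.19 | scene18 tile cy0 76 40.37 +- 0.16 | scene18 tile cy40 52 40.18 +- 0.21 | scene18 deckL 119 28.3 +- 0.14 | 
14 far [-59.13  46.41] 0.34 near None 0
   far hi [ 1.35 43.59]
15 far [-59.08  46.4 ] 0.26 near [-58.58 -46.9 ] 1
   far hi [ 1.36 43.59]
16 far [-59.12  46.41] 0.28 near [-58.29 -37.96] 1
   far hi [ 1.33 43.59]
17 far [-59.14  46.41] 0.25 near [-58.33 -45.81] 2
   far hi [ 1.33 43.59]
18 far [-59.13  46.41] 0.3 near [-58.45 -46.92] 1
   far hi [ 1.35 43.59]
```

The far edge hasn't moved (<0.05 mm) while the yaw moment rose from 0 to 1.4 N·m, so it is hard against the fence, and the push resultant now sits mid-fence. One hold to check it is steady, then hand in.

Emit:
{"name": "carry_out", "arguments": {"steps": [{"slide": [0,0,0],"angular": [0,0,0],"grip": 1},{"slide": [0,0,0],"angular": [0,0,0],"grip": 1},{"slide": [0,0,0],"angular": [0,0,0],"grip": 1},{"slide": [0,0,0],"angular": [0,0,0],"grip": 1},{"slide": [0,0,0],"angular": [0,0,0],"grip": 1},{"slide": [0,0,0],"angular": [0,0,0],"grip": 1}]}}

```text
time_s: 21.52
ee_pos: [0.5919, 0.0422, 0.0549]
tool_rot: [-179.9, -0.5, 95.0]
contact_force: [-16.2, -18.6, 2.8]
opening: 0.637
```

Run:
```python
from bench import readout,ticket
s=readout.sense(); print(s["time_s"],s["ee_pos"],s["contact_force"],s["ft_torque"],s["opening"])
print(ticket.sign_off())
```

```text
21.5167 [0.59188213 0.04216132 0.05486995] [-16.24517182 -18.63534345   2.81054553] [-3.60064212  2.85545035  1.44568799] 0.6366612970098701
the job is handed in; nothing more can be done
None
```

The terracotta tile is seated against the back fence and the side stop, flat on the deck, and I handed the job in at 21.5 s while still holding it there with a 60 N grip. I gripped it by its two long edges about 57 mm off its middle and slid it in under the rails.

On the first seating, my down-force on the overhang lifted the tile's far end by about 1.1 mm. I backed off, re-levelled it and seated it again with little down-force.

**Last checks:**
- **Push:** about 16 N towards the fence, 19 N towards the stop and 3 N upward on the tool, steady over the last half second with the tool not moving.
- **Flatness:** the tile's top measured 41.6–42.1 mm from end to end, against 41.8 mm expected.
- **Stop:** the tile's end measured 62.5 mm and the stop face 62.3–63.5 mm. One wider visual estimate suggested a gap of about 2 mm, but the tile stayed put as the push rose from 17 to 25 N.
- **Fence:** the edge fit left up to about 0.3–0.4° of yaw, near the noise of the measurement. Extra turning force did not move the far end.
- **Other things on the bench:** the cup, jar and square tile measured unmoved. I checked the grey look-alikes only by eye. The carriage was mostly hidden by the arm at the end, so I did not measure it; nothing came near it.

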